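# Gauge a screw-on bench-tool handle and sort it

## Task

Take the wooden handle that stands on the steel plate and screw it clockwise onto the leaning threaded gauge until it stops. Unscrew it again and stand it upright in the green tray if it had turned fully home against the gauge's collar, or in the red tray if it had jammed short of the collar. Leave the other handle standing on its cork pad.

Things in the scene. Friction and masses are not known exactly. Their poses are not given: they have to be found in the camera images.
- gauge: steel two-start thread gauge on a fixed stand. Origin: centre of its dark collar's top face (54 mm across), the seat; z along the plug, leaning 30 degrees from vertical towards the robot and to its right. Right-hand thread, 6.37 mm advance per rad, play about 1.5 mm. A sound handle seats on the collar with its x axis at -0.75 rad about gauge z from gauge x (its dots over the collar's red lines)
- gauge_entry (a point): point on the gauge axis 9.5 mm above the collar, axes as the gauge. Slide a handle down the axis, x axis at +0.75 rad about gauge z (dots over the collar's white lines), until its open end is here; then turn it clockwise seen from its wooden end, with the thread: a sound one goes 1.5 rad to the collar, the faulty one stops after 0.7 to 1 rad, open end 5 mm above the collar. Unscrew in reverse
- gauge_tip (a point): free tip of the gauge plug, 44 mm above the collar, axes as the gauge. Plug core 16 mm in diameter, the last 7 mm tapered to 8 mm; thread 27 mm in diameter, from the collar to 32 mm above it. A handle turns on with almost no force until it stops
- handle_1_mid (a point): wooden handle with brass ferrule, 112 mm long, about 150 g, looks exactly like handle_2; one of the two is sound, the other bored too shallow. Point on its axis, 56 mm above its open ferrule end (40 mm round, bore 31 mm, standing on the surface); z to the wooden end. From 58 mm above the open end up it is a rectangular grip: 30 mm across the flats (faces normal to y), 36 mm along x
- handle_2_mid (a point): same as handle_1 in sizes, axes and look; either may stand on the steel plate, and either may be the sound one. In both, two 8 mm thick thread lugs stand in the bore at +x and -x, 12 mm above the open end, reaching in to 10 mm from the axis, each marked by a black dot outside on the ferrule. A half turn about z makes no difference
- plate: fixed square steel plate, 90 x 90 x 12 mm; the handle to be gauged stands on it at the start. Origin at the centre of its underside, z up
- cork: fixed square cork pad, 80 x 80 x 12 mm; the other handle stands on it and stays there. Origin at the centre of its underside, z up
- tray_green: fixed open green tray, 100 x 100 x 28 mm outside, walls and floor 4 mm; for handles that turn fully home. Origin at the centre of its underside, z up, x and y along its sides
- tray_red: fixed open red tray, same size as the green one; for handles that jam. Origin at the centre of its underside, z up, x and y along its sides
Not all that is in view belongs to the job. Of the things that look like the tray_red, the smallest one is meant.

How it is judged:
By the outcome, as a careful person would: the job done as asked, in the order asked, and still so for the second after the job is handed in, with the robot touching nothing.
It also fails if it takes over 61 s, if anything falls off the work surface, if the arm or the gripper's body presses on something with over 40 N, if the wrist force passes 120 N, or if a joint passes its speed limit or range.

## Robot

A 7-joint arm with a two-finger parallel gripper is mounted at the origin on the work surface. World frame = base frame: x ahead of the robot, y to its left, z up, the work surface at z = 0. Lengths are in m, angles in rad, forces in N, time in s.
With the tool pointing down it reaches from about 0.425 to 0.8 m from the base axis. Payload 8.3 kg.
Tool frame: the origin (TCP) lies on the centre line of the jaws, within the pads' length; the fingertips stand 19 mm ahead of it and the grasp point (between the pads) is the TCP (r.nose_length is the z of the fingertips in the tool frame, in m); z points along the fingers, y is the direction in which the jaws open and shut (so a half turn about z gives the same grasp; the last joint's range is limited). The gripper opens to 85 mm and grips with 20 to 120 N. Pads are 22 mm wide; open, the fingers measure 114 mm over their backs; the gripper's body (76 mm by 85 mm) begins 54 mm behind the grasp point. The pads swing forward as they close: fully open they stand 13 mm farther back than shut.
Start: joints at [-1.189, 0.383, 0.016, 1.37, -0.006, 1.388, -0.046], TCP at [0.269, 0.564, 0.25] pointing down, gripper open.
Joint ranges: [-2.95, 2.95], [-0.25, 2.06], [-1.52, 1.56], [0.18, 2.33], [-1.44, 4.58], [0.02, 2.06], [-3.01, 3.01]. Speed limits (rad/s): [2.39, 2.39, 3.01, 3.01, 3.14, 3.14, 3.14].

## Interface

Orientations are given as a rotation vector (axis times angle).
In Python, from cell import r, vision, job gives the robot as it stands. The module is installed in compiled form; this text tells all that it offers.
- The arm moves only by the tool carry_out, never from a script. Its argument "motion" is a list of rows, each a list of 7 numbers: the shift along the world's x, y, z in m, then the turn, a rotation vector about the world's x, y, z in rad, then the finger opening in m, from 0 to 0.0854. A call has 1 to 20 rows; each row shifts and turns the pose as measured when the row begins; what a row does not reach is not made up. A row lasts 1/10 s, in which the tool goes at most 50 mm and 8.59 degrees, less where a joint would pass 70% of its speed; a pose out of reach is approached as far as the arm can. A call is refused whole if a number of a shift passes 0.05 or a number of a turn 0.15, either way. A call with a gripper value outside its range is refused whole. The fingers move at their own pace and stop on an object; "squeeze" is the grip in N (left out, the last holds). Time passes only in rows, so rows that do not move let the fingers close. It gives the time, the measured TCP pose, the force and the opening at its end, in the units of the state.
- r.sense(): the state, without advancing time (a new reading comes with each control period).
- vision.capture(name): name is "side" or "top" or "wrist"; returns (picture, depth): 420x560x3 uint8, red, green, blue; 420x560 float32, m along the optical axis (not along the pixel's ray), 0 where there is no reading.
- vision.camera_params(name): a dict with "K" (3x3 intrinsics, pixels), "rvec" (rotation vector, rad) and "tvec" (3), from world to camera coordinates, as OpenCV has them; the wrist camera has in their place "T_tool_cam" (4x4, takes a point from camera to tool coordinates, whose origin is the TCP and whose axes are the flange's). Camera axes: x right, y down, z forward; pixel columns grow to the right and rows downward; lengths in m; the calibration is good to about 2 mm. A picture is of the moment at which its call begins: read the wrist's pose just before it. camera_params takes no time and is no camera call.
- job.sign_off(): hands the job in, once; it reports no verdict.
Trained networks look in the newest picture that a camera, given by its name, has taken for a name from the list of things; names that differ only in an ending like _2 or _b are one class to them, and where a whole thing is asked for, a point or a joint stands for the part that bears it (a point fixed in the world has none). Each returns a list of dicts, best first, with "confidence" (0 to 1); they miss things now and then, are a little off and sometimes report something else, mostly with a low value. They report only what shows in the picture. A call takes as long as a camera call. They do not tell look-alikes from the thing itself.
- vision.regions_of(camera, target): "mask" (420x560 bool, what is visible of it) and "rect" ([centre column, centre row, width, height] in pixels, round what is visible of it).
- vision.spot_point(camera, target): "position" ([column, row] in pixels: a listed point, or the origin of a listed thing).
The state is a dict: "clock": time; "joint_pos": joint angles; "dq": joint speeds; "tau": joint torques, N m; "eef_pos": TCP position; "tcp_rot": TCP orientation; "ft_force": force on the tool from outside, world axes, zero at the start; "ft_torque": the same for the moment, N m; "opening": finger opening in m.
Only numpy, scipy, OpenCV 4.12 (cv2) and the standard library are available. Lean on these libraries where they do the work, as an engineer would, in place of code of your own. Each camera call takes 0.05 s, during which the arm holds its last target.

## Working session

There is one attempt and no reset: what is moved stays moved. The work goes in short steps, Python scripts to look and compute and a tool call to move; the robot and the scene stay as the last step left them, time stands still between calls to the robot, and variables do not carry over. Pictures are saved under pics/ and viewed, and the job is handed in when it is done.

Besides the shell and the picture viewer there is one more tool, called in YAML: its name, and indented under it one key for each argument. carry_out: Moves the arm, as the interface text tells. Its arguments: {"type":"object","properties":{"motion":{"type":"array"},"squeeze":{"type":"number"}},"required":["motion"]}

```bash
mkdir -p pics; cat > h.py <<'E'
import numpy as np, cv2
from cell import r, vision, job
from scipy.spatial.transform import Rotation as R
def cap(n,f):
    s=r.sense(); p,d=vision.capture(n); cv2.imwrite('pics/'+f,p[:,:,::-1]); np.savez(''+f+'.npz',p=p,d=d,pos=s['eef_pos'],rot=s['tcp_rot']); return p,d,s
def camT(n,s=None):
    c=vision.camera_params(n); K=np.array(c['K'])
    if n=='wrist':
        T=np.eye(4); T[:3,:3]=R.from_rotvec(s['tcp_rot']).as_matrix(); T[:3,3]=s['eef_pos']
        return K, T@np.array(c['T_tool_cam'])
    M=np.eye(4); M[:3,:3]=R.from_rotvec(np.ravel(c['rvec'])).as_matrix(); M[:3,3]=np.ravel(c['tvec'])
    return K,np.linalg.inv(M)
def unproj(K,T,u,v,z):
    u,v,z=np.broadcast_arrays(np.asarray(u,float),v,z)
    P=np.stack([(u-K[0,2])/K[0,0]*z,(v-K[1,2])/K[1,1]*z,z],-1)
    return P@T[:3,:3].T+T[:3,3]
def proj(K,T,P):
    P=(np.asarray(P)-T[:3,3])@T[:3,:3]
    return np.stack([P[...,0]/P[...,2]*K[0,0]+K[0,2],P[...,1]/P[...,2]*K[1,1]+K[1,2]],-1)
E
python3 - <<'E'
from h import *
s=r.sense(); print({k:np.round(v,3) for k,v in s.items()})
for n in('top','side'):
    p,d,s=cap(n,n+'0.png')
    K,T=camT(n); print(n,K.tolist(),np.round(T,3).tolist())
    for t in('gauge','gauge_tip','gauge_entry','handle_1_mid','plate','cork','tray_green','tray_red'):
        o=vision.spot_point(n,t)
        print(t,[(np.round(q['position'],1).tolist(),round(q['confidence'],2)) for q in o])
cap('wrist','wrist0.png')
print(r.nose_length, np.round(vision.camera_params('wrist')['T_tool_cam'],3).tolist())
E
```

```text
{'clock': np.float64(0.0), 'joint_pos': array([-1.189,  0.384,  0.016,  1.371, -0.006,  1.388, -0.047]), 'dq': array([ 0.001, -0.001, -0.001, -0.001, -0.001, -0.   , -0.   ]), 'tau': array([-1.0000e-03, -6.2762e+01,  8.4400e-01, -3.7181e+01,  1.6000e-02,
        1.5000e-02,  0.0000e+00]), 'eef_pos': array([0.269, 0.564, 0.249]), 'tcp_rot': array([-6.930e-01, -3.064e+00,  3.000e-03]), 'ft_force': array([ 0.238,  0.796, -0.246]), 'ft_torque': array([0.001, 0.022, 0.012]), 'opening': np.float64(0.086)}
top [[543.4185916431278, 0.0, 281.6057535813074], [0.0, 543.4185916431278, 205.52243803421823], [0.0, 0.0, 1.0]] [[0.022, -0.983, 0.184, 0.157], [-1.0, -0.022, 0.002, 0.153], [0.002, -0.184, -0.983, 1.816], [0.0, 0.0, 0.0, 1.0]]
gauge [([326.6, 163.8], 0.6)]
gauge_tip [([336.0, 161.1], 0.71)]
gauge_entry []
handle_1_mid [([408.2, 220.0], 0.52), ([262.9, 219.2], 0.16)]
plate [([401.5, 224.3], 0.67)]
cork [([415.0, 179.2], 0.63)]
tray_green [([258.5, 181.0], 0.92)]
tray_red [([223.3, 265.2], 0.81), ([261.4, 220.7], 0.74), ([146.2, 210.5], 0.62)]
side [[532.5347961995934, 0.0, 276.37157175835], [0.0, 532.5347961995934, 205.33344544270193], [0.0, 0.0, 1.0]] [[0.87, -0.377, 0.319, -0.016], [-0.494, -0.675, 0.548, -0.71], [0.009, -0.634, -0.773, 1.299], [0.0, 0.0, 0.0, 1.0]]
gauge [([344.2, 225.7], 0.56), ([351.9, 223.8], 0.55)]
gauge_tip [([351.7, 220.2], 0.6)]
gauge_entry [([345.2, 228.1], 0.8)]
handle_1_mid [([344.1, 324.1], 0.87), ([343.0, 226.0], 0.43)]
plate [([340.8, 332.9], 0.62), ([345.8, 224.4], 0.3)]
cork [([396.0, 319.3], 0.91)]
tray_green [([289.1, 188.9], 0.64)]
tray_red [([191.4, 203.9], 0.88), ([260.6, 208.2], 0.81), ([208.4, 130.0], 0.71)]
0.019 [[0.0, -0.952, -0.305, 0.078], [1.0, -0.0, 0.001, -0.0], [-0.001, -0.305, 0.952, -0.124], [0.0, 0.0, 0.0, 1.0]]
```

View pics/top0.png

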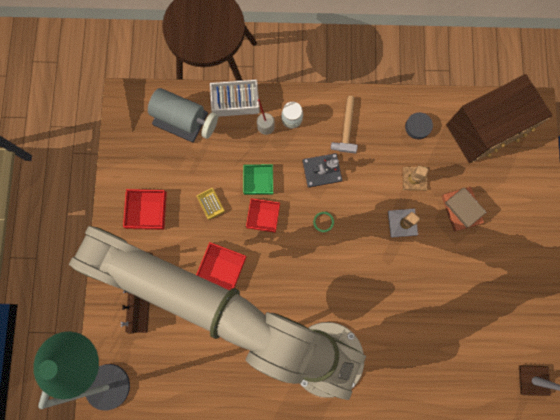

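View pics/side0.png

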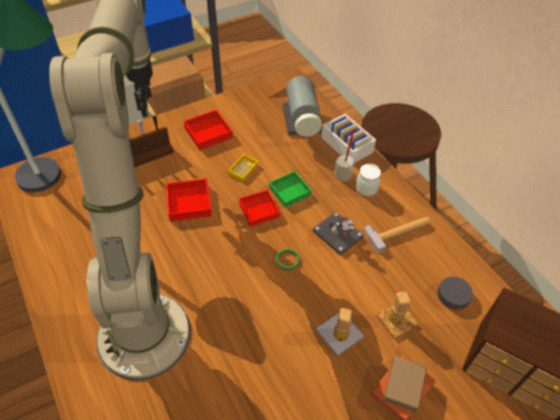

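View pics/wrist0.png

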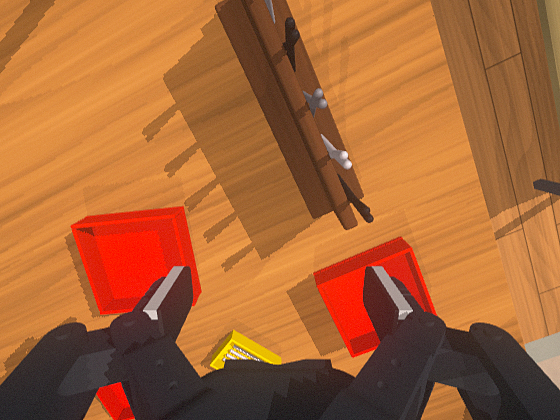

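The top view shows the plate with its handle at about (403,222), the cork with the other handle at (415,178), the gauge at (326,168), the green tray at (258,180) and the small red tray at (263,215). The two larger red trays at (222,265) and (146,210) are decoys. Next I'll compute positions.

```bash
python3 - <<'E'
from h import *
for n,pts in(('top',dict(plate=(403.5,223.5),cork=(415,179),green=(258.5,181),red=(263,215),handle=(411,219.5),h2=(421,172),tip=(334,161),gauge=(323,170))),('side',dict(plate=(340.8,332.9),cork=(398,320),green=(290,189),red=(260,208),tip=(351.7,220.2),gauge=(340,232),handle=(344,324),h2=(402,296)))):
    z=np.load(n+'0.png.npz'); d=z['d']; K,T=camT(n)
    for k,(u,v) in pts.items():
        w=d[int(round(v))-1:int(round(v))+2,int(round(u))-1:int(round(u))+2]
        print(n,k,np.round(unproj(K,T,u,v,np.median(w[w>0])),3))
    big=[]
    for (u,v,h) in [((326,170) if n=='top' else (340,230))+(80,)]:
        c=z['p'][v-30:v+30,u-40:u+40,::-1]; cv2.imwrite(f'pics/{n}_g.png',cv2.resize(c,None,fx=8,fy=8,interpolation=cv2.INTER_CUBIC))
    u,v=(410,195) if n=='top' else (370,315)
    c=z['p'][v-35:v+35,u-45:u+45,::-1]; cv2.imwrite(f'pics/{n}_h.png',cv2.resize(c,None,fx=8,fy=8,interpolation=cv2.INTER_CUBIC))
E
```

```text
top plate [ 0.435 -0.242  0.065]
top cork [ 0.585 -0.282  0.066]
top green [0.581 0.238 0.005]
top red [0.464 0.219 0.002]
top handle [ 0.439 -0.252  0.124]
top h2 [ 0.594 -0.288  0.124]
top tip [ 0.631 -0.011  0.1  ]
top gauge [0.612 0.021 0.053]
side plate [ 0.432 -0.272  0.059]
side cork [ 0.591 -0.307  0.036]
side green [0.591 0.248 0.001]
side red [0.468 0.223 0.005]
side tip [ 0.694  0.046 -0.001]
side gauge [ 0.605 -0.01   0.062]
side handle [ 0.434 -0.273  0.108]
side h2 [ 0.599 -0.286  0.123]
```

View pics/top_h.png

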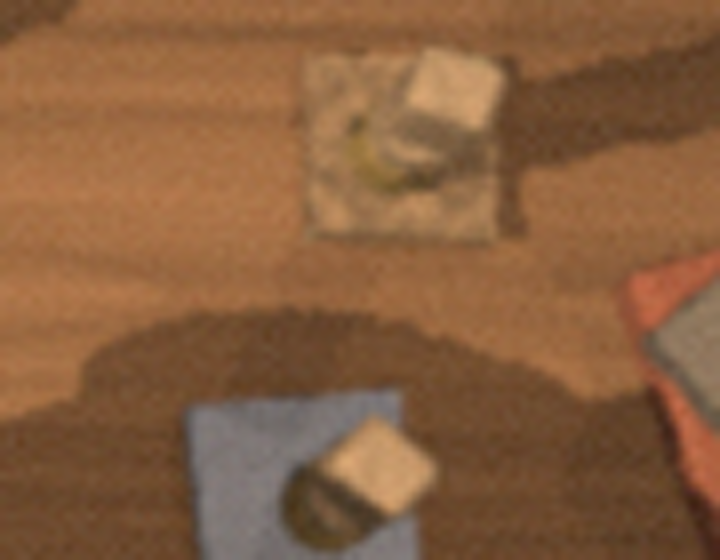

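View pics/side_h.png

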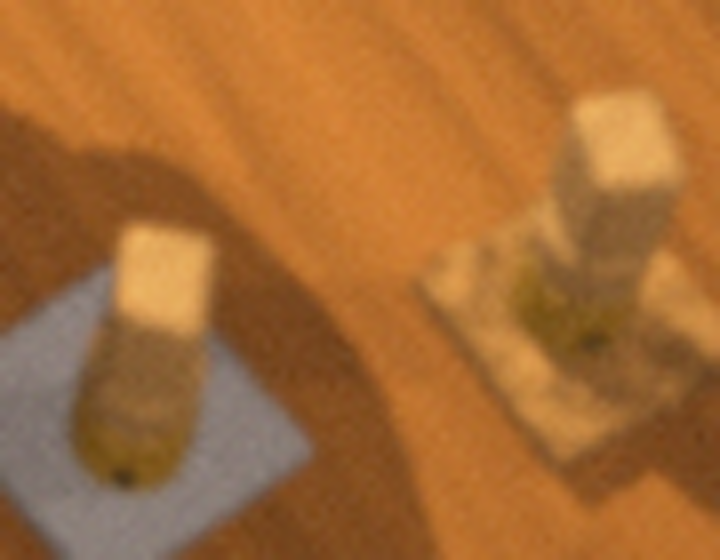

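View pics/side_g.png

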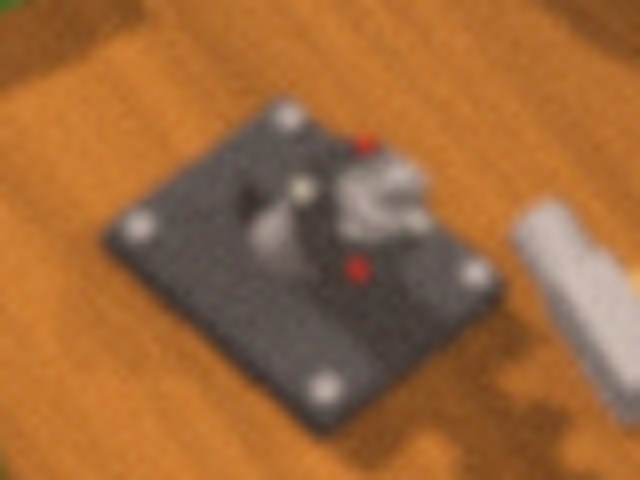

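View pics/top_g.png

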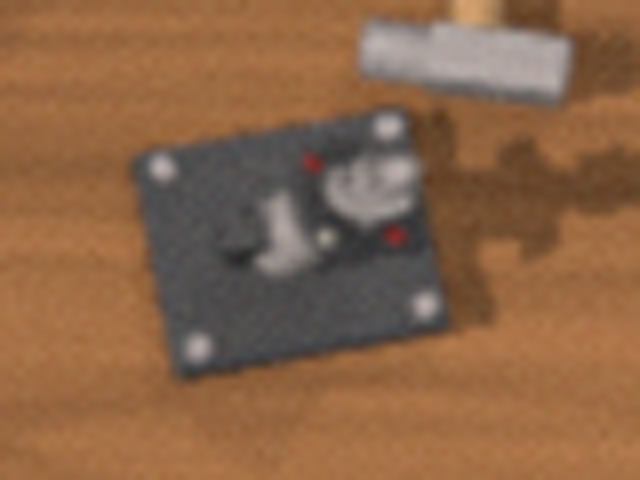

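Wrist images are needed for precision, so I'll hover over the gauge first.

carry_out:
  motion:
    - [0.024, -0.04, 0, 0, 0, -0.08, 0.085]
    - [0.024, -0.04, 0, 0, 0, -0.08, 0.085]
    - [0.024, -0.04, 0, 0, 0, -0.08, 0.085]
    - [0.024, -0.04, 0, 0, 0, -0.08, 0.085]
    - [0.024, -0.04, 0, 0, 0, -0.08, 0.085]
    - [0.024, -0.04, 0, 0, 0, -0.08, 0.085]
    - [0.024, -0.04, 0, 0, 0, -0.08, 0.085]
    - [0.024, -0.04, 0, 0, 0, -0.08, 0.085]
    - [0.024, -0.04, 0, 0, 0, -0.08, 0.085]
    - [0.024, -0.04, 0, 0, 0, -0.08, 0.085]
    - [0.024, -0.04, 0, 0, 0, -0.08, 0.085]
    - [0.024, -0.04, 0, 0, 0, -0.08, 0.085]
    - [0.024, -0.04, 0, 0, 0, -0.08, 0.085]
    - [0.024, -0.04, 0, 0, 0, -0.08, 0.085]

```text
clock: 2.35
eef_pos: [0.607, -0.0117, 0.2524]
tcp_rot: [2.244, 2.198, 0.017]
ft_force: [0.9, 0.9, 0.1]
opening: 0.0852
```

```bash
python3 - <<'E'
from h import *
p,d,s=cap('wrist','wrist1.png')
print(s['clock'],np.round(s['eef_pos'],3),np.round(R.from_rotvec(s['tcp_rot']).as_matrix(),3).tolist(),np.round(s['joint_pos'],2))
for t in('gauge','gauge_tip','gauge_entry'):
    print(t,[(np.round(q['position'],1).tolist(),round(q['confidence'],2)) for q in vision.spot_point('wrist',t)])
E
```

```text
2.35 [ 0.607 -0.012  0.252] [[0.02, 1.0, 0.008], [1.0, -0.02, 0.007], [0.008, 0.008, -1.0]] [-0.44  0.37  0.55  1.45 -0.2   1.37  0.1 ]
gauge [([296.2, 183.2], 0.7), ([178.1, 337.5], 0.61)]
gauge_tip [([302.4, 211.7], 0.86)]
gauge_entry [([298.2, 185.2], 0.3)]
```

View pics/wrist1.png

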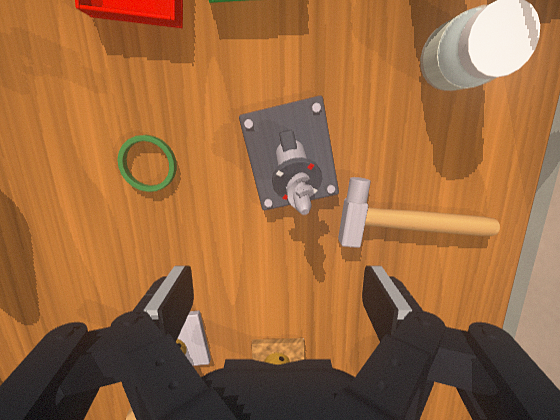

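The wrist picture shows the gauge collar at about (297,183) and its tip at about (303,211). Two red and two white lines are faintly visible on the collar. I'll fit its pose from this picture, then look along the plug.

```bash
python3 - <<'E'
from h import *
z=np.load('wrist1.png.npz'); d=z['d']; p=z['p']; s=dict(eef_pos=z['pos'],tcp_rot=z['rot'])
K,T=camT('wrist',s)
for u,v in[(303,211),(302,205),(297,183),(287,183),(308,178),(285,199),(310,167),(280,174),(314,190),(270,130),(250,150)]:
    print(u,v,d[v,u],np.round(unproj(K,T,u,v,d[v,u]),4))
c=p[90:220,230:350,::-1]; cv2.imwrite('pics/w1g.png',cv2.resize(c,None,fx=4.5,fy=4.5,interpolation=cv2.INTER_CUBIC))
E
```

```text
303 211 0.28520328 [ 0.6327 -0.0193  0.1041]
302 205 0.28411788 [ 0.6318 -0.0135  0.1034]
297 183 0.30136794 [0.6287 0.0033 0.0802]
287 183 0.3162604 [6.19e-01 4.00e-04 6.54e-02]
308 178 0.31047902 [0.641  0.0062 0.0698]
285 199 0.3725091 [ 0.6182 -0.0302  0.016 ]
310 167 0.30241272 [0.6424 0.0184 0.0744]
280 174 0.3043811 [0.6116 0.0118 0.0743]
314 190 0.32546577 [ 0.6489 -0.0094  0.0589]
270 130 0.34681287 [0.6016 0.054  0.0167]
250 150 0.3544664 [0.577  0.0313 0.0157]
```

View pics/w1g.png

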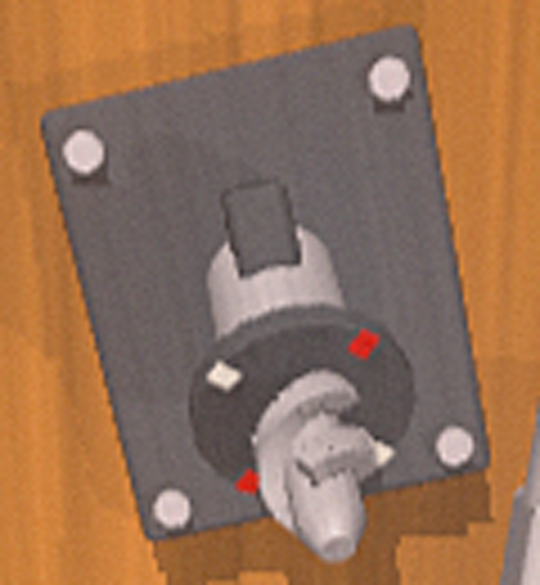

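```bash
cat > gfit.py <<'E'
from h import *
from scipy.optimize import least_squares
def axes(phi,psi):
    a=np.array([np.sin(np.pi/6)*np.cos(phi),np.sin(np.pi/6)*np.sin(phi),np.cos(np.pi/6)])
    e=np.array([1,0,0])-a*a[0]; e/=np.linalg.norm(e); f=np.cross(a,e)
    x=np.cos(psi)*e+np.sin(psi)*f
    return np.stack([x,np.cross(a,x),a],1)
def model(q):
    G=axes(q[3],q[4]); P=[]
    for ang in(0.75,-0.75+np.pi,-0.75,0.75+np.pi):  # whiteA, redA? ordering fixed below
        P.append(q[:3]+G@[q[5]*np.cos(ang),q[5]*np.sin(ang),0])
    P.append(q[:3]+G@[0,0,.044])
    return np.array(P)
def fit(obs,K,T,dep=None,q0=(0.63,0.005,0.068,-2.2,2.0,.022)):
    # obs order: white(+.75), red(-.75+pi), red(-.75), white(.75+pi), tip ; nan = skip
    obs=np.array(obs,float)
    def f(q):
        P=model(q); e=(proj(K,T,P)-obs)
        e=e[~np.isnan(obs[:,0])].ravel()
        z=((P-T[:3,3])@T[:3,:3])[:,2]
        if dep is not None:
            dd=np.array(dep,float); m=~np.isnan(dd); e=np.r_[e,(z-dd)[m]/.0015]
        return e
    return least_squares(f,q0)
E
python3 - <<'E'
from gfit import *
z=np.load('wrist1.png.npz'); d=z['d']; s=dict(eef_pos=z['pos'],tcp_rot=z['rot']); K,T=camT('wrist',s)
wA,rA,rB,wB,tip=(279.8,173.6),(310.7,166.7),(285.1,197.1),(315.3,190.9),(305.1,211.1)
dep=[np.median(d[int(round(v))-1:int(round(v))+2,int(round(u))-1:int(round(u))+2]) for u,v in(wA,rA,rB,wB,tip)]
print(dep); dep[2]=dep[3]=dep[4]=np.nan
# candidates: which is +0.75: white A as +0.75 -> red(-.75) is cw from it by 1.5 => redA
for D in(None,dep and [dep[0],dep[2],dep[1],dep[3],dep[4]]):
    o=fit([wA,rB,rA,wB,tip],K,T,D)
    print(np.round(o.x,4),np.round(o.fun,2),np.round(axes(o.x[3],o.x[4]),3).tolist())
E
```

```text
[np.float32(0.30386457), np.float32(0.30241272), np.float32(0.32836446), np.float32(0.32780552), np.float32(0.2851656)]
[ 0.6315 -0.0018  0.0535 -1.3745  1.7544  0.0251] [-0.11  0.02  0.55  0.3   0.41 -0.33 -0.66 -0.02 -0.18  0.05] [[-0.182, -0.979, 0.098], [0.847, -0.206, -0.49], [0.5, -0.007, 0.866]]
[ 6.3050e-01  9.0000e-04  6.5400e-02 -1.3717e+00  1.7520e+00  2.4200e-02] [-0.15 -0.26  0.44  0.05  0.36 -0.58 -0.78 -0.25  0.09  0.97  0.27 -0.11] [[-0.179, -0.979, 0.099], [0.847, -0.205, -0.49], [0.5, -0.004, 0.866]]
```

```bash
cat > plan.py <<'E'
from gfit import *
def toolR(G,ang):
    x=G@[np.cos(ang),np.sin(ang),0]; z=-G[:,2]; return np.stack([x,np.cross(z,x),z],1)
def delta(pos,Rm):
    s=r.sense(); d=(R.from_matrix(Rm)*R.from_rotvec(s['tcp_rot']).inv()).as_rotvec()
    dp=np.asarray(pos)-s['eef_pos']; n=max(np.linalg.norm(dp)/.045,np.linalg.norm(d)/.14)
    print('t',s['clock'],'dpos',np.round(dp,4),'drot',np.round(d,4),'rows',round(n,2),'q',np.round(s['joint_pos'],2),'F',np.round(s['ft_force'],1),np.round(s['ft_torque'],2),'op',s['opening'])
    N=int(np.ceil(n)); print(N,np.round(dp/N,4),np.round(d/N,4))
E
python3 - <<'E'
from plan import *
G=axes(-1.3717,1.752); c=np.array([.6305,.0009,.0654])
delta(c+G[:,2]*.17,toolR(G,.75))
E
```

```text
t 2.55 dpos [ 0.0409 -0.0705 -0.0391] drot [ 0.5127 -0.1525  0.9556] rows 7.82 q [-0.44  0.37  0.55  1.45 -0.2   1.37  0.1 ] F [-0.2  1.2  0. ] [ 0.03  0.03 -0.01] op 0.08526422155578699
8 [ 0.0051 -0.0088 -0.0049] [ 0.0641 -0.0191  0.1195]
```

carry_out:
  motion:
    - [0.005, -0.009, -0.005, 0.064, -0.019, 0.12, 0.085]
    - [0.005, -0.009, -0.005, 0.064, -0.019, 0.12, 0.085]
    - [0.005, -0.009, -0.005, 0.064, -0.019, 0.12, 0.085]
    - [0.005, -0.009, -0.005, 0.064, -0.019, 0.12, 0.085]
    - [0.005, -0.009, -0.005, 0.064, -0.019, 0.12, 0.085]
    - [0.005, -0.009, -0.005, 0.064, -0.019, 0.12, 0.085]
    - [0.005, -0.009, -0.005, 0.064, -0.019, 0.12, 0.085]
    - [0.005, -0.009, -0.005, 0.064, -0.019, 0.12, 0.085]
    - [0, 0, 0, 0, 0, 0, 0.085]

```text
clock: 3.45
eef_pos: [0.6469, -0.0645, 0.2128]
tcp_rot: [-0.736, -2.695, -0.701]
ft_force: [-0.3, 0.2, -0.8]
opening: 0.085
```

```bash
python3 - <<'E'
from plan import *
G=axes(-1.3717,1.752); c=np.array([.6305,.0009,.0654])
delta(c+G[:,2]*.17,toolR(G,.75))
p,d,s=cap('wrist','wrist2.png')
K,T=camT('wrist',s); print(np.round(proj(K,T,model(np.r_[c,-1.3717,1.752,.0242])),1))
E
```

```text
t 3.45 dpos [ 0.0004 -0.0179 -0.0001] drot [-0.0369  0.0187 -0.0727] rows 0.6 q [ 0.13  0.67  0.28  1.16 -0.62  1.67  1.46] F [-0.3  0.2 -0.8] [-0.57 -0.07  0.02] op 0.08502349946875752
1 [ 0.0004 -0.0179 -0.0001] [-0.0369  0.0187 -0.0727]
[[263.6 188.7]
 [238.  212.1]
 [286.  212.2]
 [260.6 234.6]
 [260.2 226.1]]
```

View pics/wrist2.png

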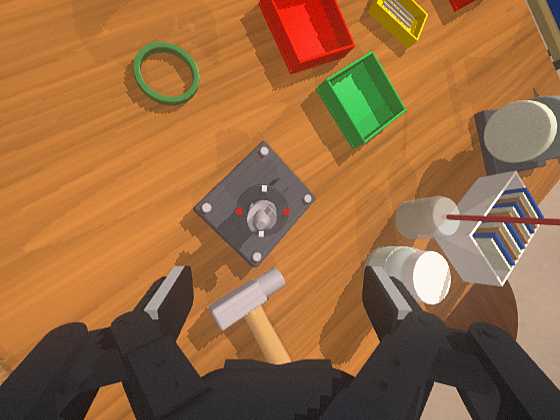

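Looking along the axis, the collar marks sit at about (264,188), (239,212), (286,212) and (261,235), within about 1 px of the prediction. I'll refine the marks and fit both views.

```bash
python3 - <<'E'
from h import *
z=np.load('wrist2.png.npz'); p=z['p']
c=p[165:260,205:325,::-1]; cv2.imwrite('pics/w2g.png',cv2.resize(c,None,fx=6,fy=6,interpolation=cv2.INTER_CUBIC))
hs=cv2.cvtColor(p,cv2.COLOR_RGB2HSV); f=p.astype(int)
red=(f[...,0]>130)&(f[...,1]<70)&(f[...,2]<80)
wh=(f.min(-1)>170)
for nm,m in(('red',red),('wh',wh)):
    mm=np.zeros_like(m); mm[180:245,225:300]=m[180:245,225:300]
    n,l,st,ce=cv2.connectedComponentsWithStats(mm.astype(np.uint8)); print(nm,[(st[i,4],np.round(ce[i],1)) for i in range(1,n) if st[i,4]>5])
E
```

```text
red [(np.int32(30), array([238.5, 211. ])), (np.int32(28), array([285.7, 211.1]))]
wh [(np.int32(28), array([263.9, 187.7])), (np.int32(101), array([253.5, 210.4])), (np.int32(73), array([264.5, 217.5])), (np.int32(28), array([261. , 233.3]))]
```

View pics/w2g.png

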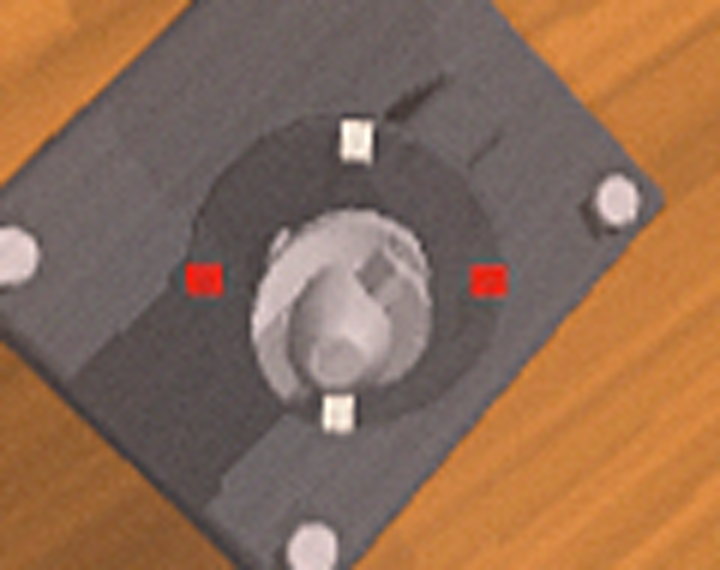

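```bash
python3 - <<'E'
from plan import *
z=np.load('wrist2.png.npz'); d=z['d']; s=dict(eef_pos=z['pos'],tcp_rot=z['rot']); K,T=camT('wrist',s)
wA,rB,rA,wB,tip=(263.9,187.7),(238.5,211),(285.7,211.1),(261,233.3),(259.8,224.6)
dep=[np.median(d[int(round(v))-1:int(round(v))+2,int(round(u))-1:int(round(u))+2]) for u,v in(wA,rB,rA,wB,tip)]
for D in(None,dep):
    o=fit([wA,rB,rA,wB,tip],K,T,D); print(np.round(o.x,4),np.round(o.fun,2))
z1=np.load('wrist1.png.npz'); K,T1=camT('wrist',dict(eef_pos=z1['pos'],tcp_rot=z1['rot']))
o1=np.array([(279.8,173.6),(285.1,197.1),(310.7,166.7),(315.3,190.9),(305.1,211.1)])-.4
o2=np.array([wA,rB,rA,wB,tip])
def f(q):
    P=model(q); zz=((P-T[:3,3])@T[:3,:3])[:,2]
    return np.r_[(proj(K,T1,P)-o1).ravel(),(proj(K,T,P)-o2).ravel(),(zz-dep)/.003]
o=least_squares(f,(0.63,0.0,0.065,-1.37,1.75,.024)); print(np.round(o.x,4),np.round(o.fun,2))
# check in static cams
for n in('top','side'):
    Kc,Tc=camT(n); print(n,np.round(proj(Kc,Tc,model(o.x)),1).tolist())
E
```

```text
[ 6.2860e-01 -1.3000e-03  7.4200e-02 -1.4068e+00  1.7540e+00  2.3100e-02] [-0.17  0.07  0.13 -0.05  0.18 -0.03 -0.15  0.01  0.01  0.  ]
[ 6.2950e-01  1.2000e-03  6.6800e-02 -1.3900e+00  1.7525e+00  2.3800e-02] [-0.21  0.11  0.02 -0.03  0.12  0.   -0.25  0.    0.28 -0.08  0.14  0.29
 -0.08  0.16 -0.52]
[ 6.2980e-01  1.5000e-03  6.6100e-02 -1.3836e+00  1.7540e+00  2.4000e-02] [-0.26 -0.17  0.38 -0.03  0.07 -0.34 -0.99 -0.18 -0.43  1.18 -0.08  0.13
  0.06  0.15  0.39  0.08 -0.07  0.21  0.58  0.14  0.29  0.39  0.23  0.37
  0.01]
top [[326.0, 168.8], [334.4, 168.5], [324.0, 159.4], [332.5, 159.1], [336.9, 159.8]]
side [[337.5, 223.2], [344.5, 233.2], [345.4, 217.3], [352.3, 227.2], [351.9, 221.8]]
```

```bash
python3 - <<'E'
from plan import *
def down(az):
    x=np.array([np.cos(az),np.sin(az),0]); z=np.array([0,0,-1.]); return np.stack([x,np.cross(z,x),z],1)
delta([.435,-.255,.26],down(.87))
E
```

```text
t 3.5 dpos [-0.2124 -0.1919  0.0458] drot [-0.5028  0.3772 -1.6868] rows 12.86 q [ 0.13  0.67  0.28  1.16 -0.62  1.67  1.46] F [-0.4  0.2 -0.6] [-0.53 -0.09  0.01] op 0.08525894498339734
13 [-0.0163 -0.0148  0.0035] [-0.0387  0.029  -0.1298]
```

carry_out:
  motion:
    - [-0.016, -0.015, 0.006, -0.039, 0.029, -0.13, 0.085]
    - [-0.016, -0.015, 0.006, -0.039, 0.029, -0.13, 0.085]
    - [-0.016, -0.015, 0.006, -0.039, 0.029, -0.13, 0.085]
    - [-0.016, -0.015, 0.006, -0.039, 0.029, -0.13, 0.085]
    - [-0.016, -0.015, 0.005, -0.039, 0.029, -0.13, 0.085]
    - [-0.016, -0.015, 0.005, -0.039, 0.029, -0.13, 0.085]
    - [-0.016, -0.015, 0.003, -0.039, 0.029, -0.13, 0.085]
    - [-0.016, -0.015, 0, -0.039, 0.029, -0.13, 0.085]
    - [-0.016, -0.015, 0, -0.039, 0.029, -0.13, 0.085]
    - [-0.016, -0.015, 0, -0.039, 0.029, -0.13, 0.085]
    - [-0.016, -0.015, 0, -0.039, 0.029, -0.13, 0.085]
    - [-0.016, -0.015, 0, -0.039, 0.029, -0.13, 0.085]
    - [-0.016, -0.014, 0, -0.039, 0.029, -0.12, 0.085]
    - [0, 0, 0, 0, 0, 0, 0.085]

```text
clock: 4.9
eef_pos: [0.4358, -0.2335, 0.2665]
tcp_rot: [2.845, 1.25, 0.015]
ft_force: [0.3, -0.3, 0.1]
opening: 0.0848
```

```bash
cat >> plan.py <<'E'
def down(az):
    x=np.array([np.cos(az),np.sin(az),0]); z=np.array([0,0,-1.]); return np.stack([x,np.cross(z,x),z],1)
E
python3 - <<'E'
from plan import *
delta([.435,-.255,.26],down(.87))
p,d,s=cap('wrist','wrist3.png')
E
```

```text
t 4.9 dpos [-0.0008 -0.0215 -0.0065] drot [0.0268 0.0233 0.0423] rows 0.5 q [-0.21  0.06  0.66  1.74 -0.02  1.32 -0.29] F [ 0.3 -0.3  0.1] [ 0.02  0.04 -0.  ] op 0.08482567826051475
1 [-0.0008 -0.0215 -0.0065] [0.0268 0.0233 0.0423]
```

View pics/wrist3.png

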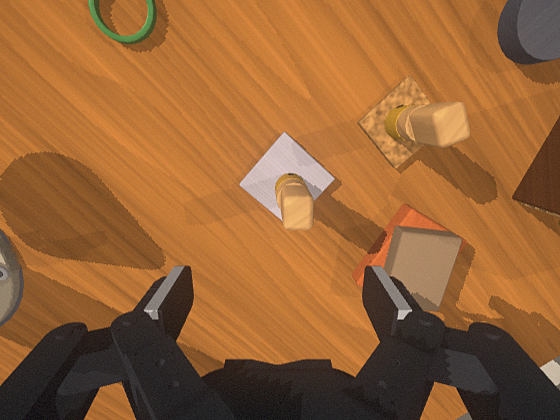

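The handle on the plate stands at about (292,190), with its top face at about (298,210). I'll zoom in to fit its pose.

```bash
python3 - <<'E'
from plan import *
z=np.load('wrist3.png.npz'); p=z['p'];d=z['d']
c=p[125:235,230:345,::-1]; cv2.imwrite('pics/w3h.png',cv2.resize(c,None,fx=6,fy=5*1.2,interpolation=cv2.INTER_CUBIC))
K,T=camT('wrist',dict(eef_pos=z['pos'],tcp_rot=z['rot']))
W=unproj(K,T,np.arange(560)[None,:],np.arange(420)[:,None],d)
m=np.zeros(d.shape,bool); m[165:240,255:335]=1; m&=(d>0)&(W[...,2]>.112)&(W[...,2]<.14)
pts=W[m]; print(m.sum(),pts.mean(0),np.median(pts[:,2]))
u8=m.astype(np.uint8)
cn,_=cv2.findContours(u8,cv2.RETR_EXTERNAL,cv2.CHAIN_APPROX_NONE); cn=max(cn,key=len)
print('img rect',cv2.minAreaRect(cn))
P=(pts[:,:2]*1000).astype(np.float32); print(cv2.minAreaRect(P))
mp=np.zeros(d.shape,bool); mp[125:220,235:340]=1; mp&=(d>0)&(W[...,2]<.018)&(W[...,2]>.006); print('plate z',np.median(W[mp][:,2]))
E
```

```text
1090 [ 0.44858504 -0.25592834  0.12235606] 0.12298599854476727
img rect ((298.0, 211.0), (36.0, 30.0), 90.0)
((448.136474609375, -257.5436706542969), (34.61093521118164, 29.573638916015625), 47.91962432861328)
plate z 0.011632638686334434
```

View pics/w3h.png

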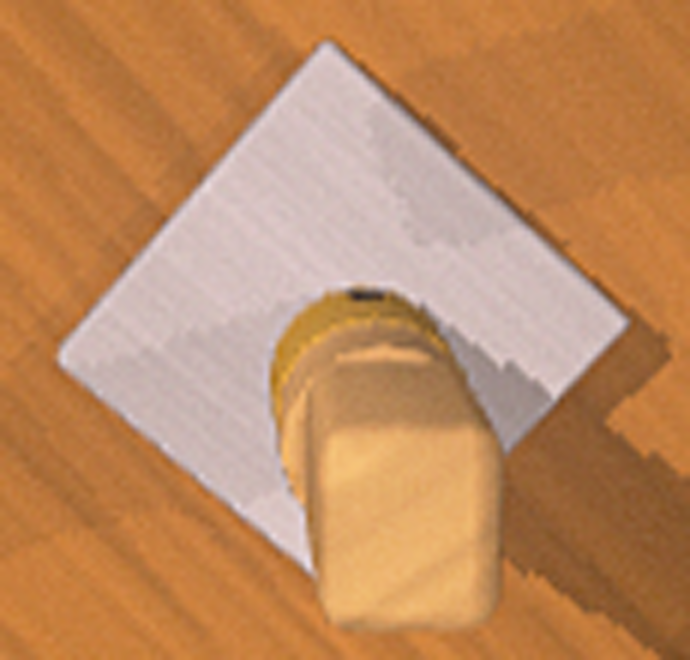

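The dot at (291,174) and the long sides show the handle's x axis lying along the tool's x. Next is the grasp.

```bash
python3 - <<'E'
from plan import *
delta([.4482,-.257,.098],down(.834))
E
```

```text
t 4.95 dpos [ 0.0113 -0.0244 -0.1685] drot [0.0255 0.0241 0.001 ] rows 3.79 q [-0.21  0.06  0.66  1.74 -0.03  1.32 -0.28] F [-0.1  1.2  0.1] [ 0.04  0.05 -0.02] op 0.08506212183393447
4 [ 0.0028 -0.0061 -0.0421] [0.0064 0.006  0.0002]
```

carry_out:
  motion:
    - [0.008, -0.016, -0.02, 0.02, 0.02, 0, 0.085]
    - [0.004, -0.008, -0.03, 0.006, 0.004, 0, 0.085]
    - [0, 0, 0, 0, 0, 0, 0.085]

```text
clock: 5.25
eef_pos: [0.454, -0.2513, 0.2177]
tcp_rot: [-2.86, -1.297, -0.022]
ft_force: [-0.4, 0.8, -0.3]
opening: 0.0852
```

```bash
python3 - <<'E'
from plan import *
delta([.4482,-.257,.098],down(.834))
p,d,s=cap('wrist','wrist4.png')
z=np.load('wrist4.png.npz')
K,T=camT('wrist',dict(eef_pos=z['pos'],tcp_rot=z['rot']))
W=unproj(K,T,np.arange(560)[None,:],np.arange(420)[:,None],d)
m=(d>0)&(W[...,2]>.112)&(W[...,2]<.135)&(np.hypot(W[...,0]-.448,W[...,1]+.257)<.03)
pts=W[m]; P=(pts[:,:2]*1000).astype(np.float32); print(m.sum(),np.median(pts[:,2]),cv2.minAreaRect(P))
E
```

```text
t 5.25 dpos [-0.0058 -0.0057 -0.1197] drot [-0.0069  0.0121 -0.0175] rows 2.67 q [-0.14  0.19  0.68  1.74 -0.14  1.25 -0.15] F [-0.4  0.8 -0.3] [ 0.06  0.11 -0.02] op 0.08524328098133906
3 [-0.0019 -0.0019 -0.0399] [-0.0023  0.004  -0.0058]
1555 0.1230549561377556 ((448.1543273925781, -257.3123474121094), (34.40300369262695, 29.96686363220215), 48.48202896118164)
```

View pics/wrist4.png

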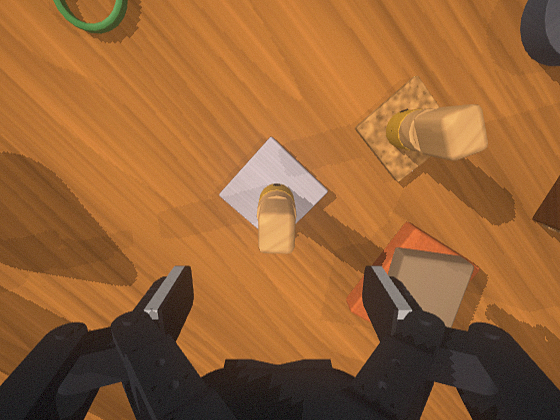

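```bash
python3 - <<'E'
from plan import *
z=np.load('wrist4.png.npz'); d=z['d']
K,T=camT('wrist',dict(eef_pos=z['pos'],tcp_rot=z['rot']))
for u,v in[(370,285),(390,262),(400,300),(430,270),(440,300),(400,250)]: print(u,v,np.round(unproj(K,T,u,v,d[v,u]),3))
delta([.448,-.2573,.098],down(.84))
E
```

```text
370 285 [ 0.489 -0.276  0.222]
390 262 [ 0.501 -0.399  0.029]
400 300 [ 0.496 -0.275  0.243]
430 270 [ 0.528 -0.417  0.058]
440 300 [ 0.516 -0.457  0.057]
400 250 [ 0.517 -0.386  0.042]
t 5.3 dpos [-0.0067 -0.0058 -0.1218] drot [-0.0059  0.0143 -0.0113] rows 2.71 q [-0.14  0.19  0.68  1.74 -0.14  1.25 -0.15] F [-0.4 -0.7  0.8] [ 0.    0.03 -0.02] op 0.08513630318788508
3 [-0.0022 -0.0019 -0.0406] [-0.002   0.0048 -0.0038]
```

carry_out:
  motion:
    - [-0.005, -0.005, -0.03, -0.006, 0.012, -0.01, 0.085]
    - [-0.001, -0.001, -0.04, 0, 0, 0, 0.085]
    - [0, 0, -0.03, 0, 0, 0, 0.085]
    - [0, 0, 0, 0, 0, 0, 0.085]

```text
clock: 5.7
eef_pos: [0.4544, -0.2543, 0.1242]
tcp_rot: [2.854, 1.296, 0.023]
ft_force: [-1.3, -0.4, 1.1]
opening: 0.0849
```

```bash
python3 - <<'E'
from plan import *
delta([.448,-.2573,.098],down(.84))
E
```

```text
t 5.7 dpos [-0.0064 -0.003  -0.0262] drot [-0.0001  0.0162 -0.0125] rows 0.6 q [-0.11  0.29  0.66  1.86 -0.21  1.05 -0.08] F [-1.3 -0.4  1.1] [0.   0.07 0.02] op 0.08489724052750504
1 [-0.0064 -0.003  -0.0262] [-0.0001  0.0162 -0.0125]
```

carry_out:
  motion:
    - [-0.006, -0.003, -0.018, 0, 0.016, -0.012, 0.085]
    - [-0.002, 0, -0.01, 0, 0, 0, 0.085]
    - [0, 0, 0, 0, 0, 0, 0.085]

```text
clock: 6.0
eef_pos: [0.4495, -0.2569, 0.0995]
tcp_rot: [2.863, 1.285, 0.009]
ft_force: [-0.9, 1.3, 0.2]
opening: 0.0848
```

```bash
python3 - <<'E'
from plan import *
delta([.448,-.2573,.098],down(.84))
E
```

```text
t 6.0 dpos [-0.0015 -0.0004 -0.0015] drot [ 0.0006  0.0063 -0.0039] rows 0.05 q [-0.09  0.33  0.65  1.88 -0.24  1.   -0.06] F [-0.9  1.3  0.2] [ 0.01  0.01 -0.04] op 0.08476774483558906
1 [-0.0015 -0.0004 -0.0015] [ 0.0006  0.0063 -0.0039]
```

carry_out:
  motion:
    - [-0.001, 0, -0.001, 0, 0.006, -0.004, 0.085]
    - [0, 0, 0, 0, 0, 0, 0.0]
    - [0, 0, 0, 0, 0, 0, 0.0]
    - [0, 0, 0, 0, 0, 0, 0.0]
    - [0, 0, 0, 0, 0, 0, 0.0]
    - [0, 0, 0, 0, 0, 0, 0.0]
    - [0, 0, 0, 0, 0, 0, 0.0]
    - [0, 0, 0, 0, 0, 0, 0.0]
  squeeze: 60

```text
clock: 6.8
eef_pos: [0.4503, -0.2575, 0.1016]
tcp_rot: [2.865, 1.28, 0.006]
ft_force: [-0.2, 0.1, -0.8]
opening: 0.0295
```

```bash
python3 - <<'E'
from plan import *
delta([.448,-.2573,.098],down(.84))
E
```

```text
t 6.8 dpos [-0.0023  0.0002 -0.0036] drot [ 0.0016  0.0046 -0.0001] rows 0.09 q [-0.09  0.33  0.66  1.88 -0.23  1.01 -0.07] F [-0.2  0.1 -0.8] [-0.03 -0.01 -0.03] op 0.02950977138541497
1 [-0.0023  0.0002 -0.0036] [ 0.0016  0.0046 -0.0001]
```

carry_out:
  motion:
    - [0, 0, 0.02, 0, 0, 0, 0.0]
    - [0, 0, 0.04, 0, 0, 0, 0.0]
    - [0, 0, 0.05, 0, 0, 0, 0.0]
    - [0, 0, 0.05, 0, 0, 0, 0.0]
    - [0, 0, 0, 0, 0, 0, 0.0]

```text
clock: 7.3
eef_pos: [0.4467, -0.2563, 0.2648]
tcp_rot: [-2.868, -1.279, 0.004]
ft_force: [-0.2, -0.9, -3.0]
opening: 0.0293
```

```bash
python3 - <<'E'
from plan import *
p,d,s=cap('wrist','wrist5.png')
G=axes(-1.385,1.754); c=np.array([.6298,.0015,.0661])
delta(c+G[:,2]*.165,toolR(G,.75))
E
```

```text
t 7.35 dpos [ 0.1993  0.1759 -0.0525] drot [ 0.471  -0.3671  1.6448] rows 12.5 q [-0.16  0.16  0.7   1.67 -0.1   1.36 -0.18] F [ 0.7 -0.3 -2.9] [ 0.04 -0.04  0.06] op 0.029305428018326675
13 [ 0.0153  0.0135 -0.004 ] [ 0.0362 -0.0282  0.1265]
```

View pics/wrist5.png

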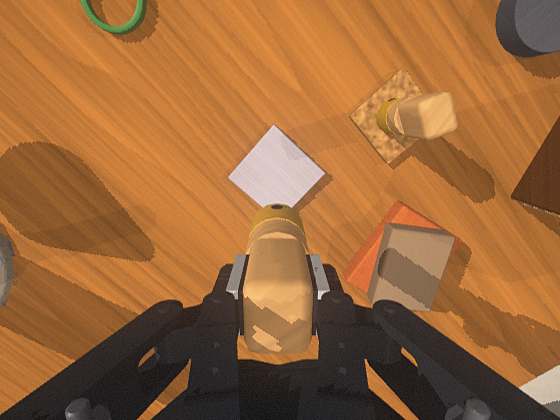

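The handle is held. Its ferrule end is at about (276,205) and the dot at about (277,207). I'll compute its offset in the tool frame from this.

```bash
python3 - <<'E'
from plan import *
z=np.load('wrist5.png.npz'); p=z['p']; d=z['d']
c=p[190:300,225:330,::-1]; cv2.imwrite('pics/w5h.png',cv2.resize(c,None,fx=6,fy=6,interpolation=cv2.INTER_CUBIC))
K,_=camT('top'); K=np.array(vision.camera_params('wrist')['K']); T=np.array(vision.camera_params('wrist')['T_tool_cam'])
print(K.tolist())
for o in(-.002,0,.002):
    th=np.linspace(-np.pi/2,np.pi/2,181)
    E=proj(K,T,np.stack([o+.02*np.cos(th),.02*np.sin(th),0*th+.0896],-1))
    print(o,'bottom edge top row',E[:,1].min(),'cols',E[:,0].min(),E[:,0].max(),'dot',proj(K,T,[o+.02,0,.0896-.012]),'mid end',proj(K,T,[o,0,.0896]),'top back',proj(K,T,[[o-.018,-.015,.0896-.112],[o-.018,.015,.0896-.112]]).tolist())
W=unproj(K,T,np.arange(560)[None,:],np.arange(420)[:,None],d)
for v in range(203,350,8): print(v,np.round(W[v,277],4))
E
```

```text
[[295.69841326786496, 0.0, 277.4464775057033], [0.0, 295.69841326786496, 211.8497815859166], [0.0, 0.0, 1.0]]
-0.002 bottom edge top row 201.18935455126453 cols 251.38980805724705 303.4777644215647 dot [277.45570132 205.72709153] mid end [277.43556532 226.28927656] top back [[242.3851977106311, 357.8506798839006], [312.8788719413323, 357.8192135497374]]
0 bottom edge top row 198.60360987595482 cols 251.32079917740046 303.54798100072406 dot [277.45642427 203.01300732] mid end [277.4361787  223.83960856] top back [[242.216974948435, 354.0544892526675], [313.0511765268511, 354.0236608658967]]
0.002 bottom edge top row 196.00363730730032 cols 251.25142037365532 303.61857391978043 dot [277.45715142 200.2831696 ] mid end [277.43679536 221.37682233] top back [[242.04711888778812, 350.2214408728411], [313.2251536920148, 350.1912643328867]]
203 [ 0.0173 -0.0003  0.0872]
211 [ 0.0172 -0.0003  0.0677]
219 [ 0.0167 -0.0003  0.0525]
227 [ 0.0166 -0.0003  0.0385]
235 [ 0.0138 -0.0003  0.0329]
243 [ 0.0152 -0.0003  0.0183]
251 [ 0.0151 -0.0003  0.009 ]
259 [ 0.015  -0.0003  0.0005]
267 [ 0.015  -0.0003 -0.0073]
275 [ 0.015  -0.0003 -0.0141]
283 [ 0.0143 -0.0003 -0.0192]
291 [ 0.0127 -0.0003 -0.0226]
299 [ 0.0084 -0.0003 -0.0216]
307 [ 0.005  -0.0003 -0.022 ]
315 [ 0.0013 -0.0003 -0.0221]
323 [-0.0026 -0.0003 -0.022 ]
331 [-0.0067 -0.0003 -0.0219]
339 [-0.0106 -0.0003 -0.022 ]
347 [-0.0148 -0.0003 -0.0219]
```

View pics/w5h.png

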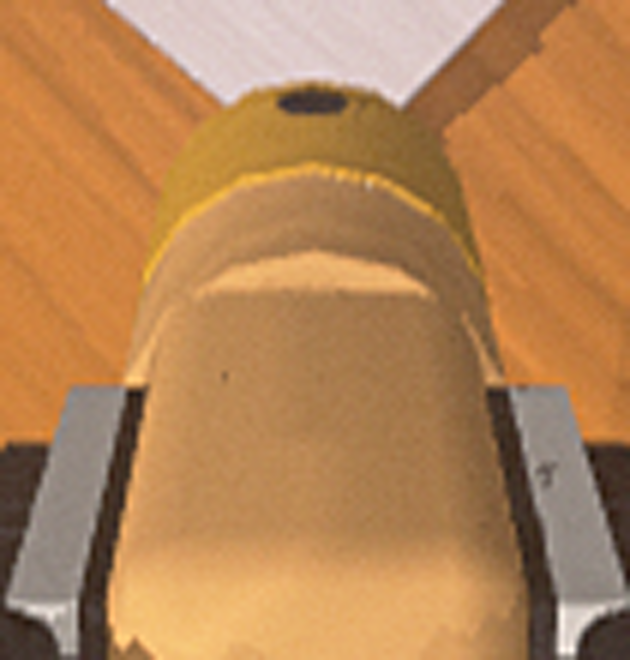

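```bash
cat >> plan.py <<'E'
G=axes(-1.385,1.754); C=np.array([.6298,.0015,.0661]); OX=-.003; L=.0898
def tgt(h,ang,off=(0,0)):
    Rt=toolR(G,ang); return C+G[:,2]*(h+L)-Rt@[OX,0,0]+Rt@[off[0],off[1],0],Rt
def where():
    s=r.sense(); Rm=R.from_rotvec(s['tcp_rot']).as_matrix()
    e=s['eef_pos']+Rm@[OX,0,L]; g=G.T@(e-C); 
    Q=G.T@Rm; ang=np.arctan2(Q[1,0],Q[0,0]); 
    print('t',round(float(s['clock']),2),'end in gauge mm',np.round(g*1e3,2),'angle',round(ang,4),'tilt',np.round(Q[:,2],4),'F gauge',np.round(G.T@s['ft_force'],1),'M',np.round(G.T@s['ft_torque'],2),'q',np.round(s['joint_pos'],2),'op',round(float(s['opening']),4))
E
python3 - <<'E'
from plan import *
where()
P,Rt=tgt(.06,.75); delta(P,Rt)
E
```

```text
t 7.35 end in gauge mm [-132.77  234.24  201.57] angle -1.0085 tilt [-0.4975  0.017  -0.8673] F gauge [-1.8 -0.6 -2.3] M [-0.01 -0.03  0.08] q [-0.16  0.16  0.7   1.67 -0.1   1.36 -0.18] op 0.0293
t 7.35 dpos [ 0.1955  0.1848 -0.0646] drot [ 0.471  -0.3671  1.6448] rows 12.5 q [-0.16  0.16  0.7   1.67 -0.1   1.36 -0.18] F [ 0.7 -0.3 -2.9] [ 0.04 -0.04  0.06] op 0.029305428018326675
13 [ 0.015   0.0142 -0.005 ] [ 0.0362 -0.0282  0.1265]
```

carry_out:
  motion:
    - [0.015, 0.013, 0, 0.036, -0.028, 0.126, 0]
    - [0.015, 0.013, 0, 0.036, -0.028, 0.126, 0]
    - [0.015, 0.013, 0, 0.036, -0.028, 0.126, 0]
    - [0.015, 0.013, 0, 0.036, -0.028, 0.126, 0]
    - [0.015, 0.013, 0, 0.036, -0.028, 0.126, 0]
    - [0.015, 0.013, 0, 0.036, -0.028, 0.126, 0]
    - [0.015, 0.013, 0, 0.036, -0.028, 0.126, 0]
    - [0.015, 0.013, -0.004, 0.036, -0.028, 0.126, 0]
    - [0.015, 0.013, -0.007, 0.036, -0.028, 0.126, 0]
    - [0.015, 0.013, -0.007, 0.036, -0.028, 0.126, 0]
    - [0.015, 0.013, -0.007, 0.036, -0.028, 0.126, 0]
    - [0.015, 0.013, -0.007, 0.036, -0.028, 0.126, 0]
    - [0.015, 0.013, -0.007, 0.036, -0.028, 0.126, 0]
    - [0, 0, 0, 0, 0, 0, 0]

```text
clock: 8.75
eef_pos: [0.6384, -0.0767, 0.192]
tcp_rot: [-0.77, -2.674, -0.66]
ft_force: [-0.7, 0.5, -2.2]
opening: 0.0294
```

```bash
python3 - <<'E'
from plan import *
where()
P,Rt=tgt(.06,.75); delta(P,Rt)
cap('wrist','wrist6.png')
E
```

```text
t 8.75 end in gauge mm [-5.31  7.81 58.43] angle 0.7907 tilt [ 0.0187  0.0429 -0.9989] F gauge [-0.6  0.6 -2.2] M [0.01 0.7  0.07] q [ 0.13  0.68  0.29  1.18 -0.6   1.65  1.46] op 0.0294
t 8.75 dpos [0.0028 0.0061 0.0049] drot [-0.0153 -0.0199 -0.057 ] rows 0.44 q [ 0.13  0.68  0.29  1.18 -0.6   1.65  1.46] F [-0.7  0.5 -2.2] [-0.68 -0.16  0.06] op 0.0293930490990998
1 [0.0028 0.0061 0.0049] [-0.0153 -0.0199 -0.057 ]
```

View pics/wrist6.png

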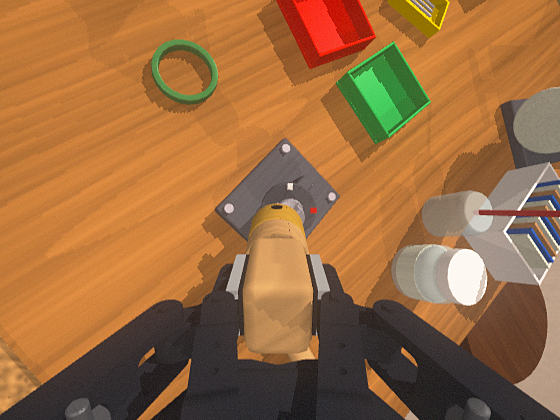

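The handle is just above the tip, with the white mark still visible at (290,187) and the red one at (313,210). I'll correct the alignment before sliding down.

carry_out:
  motion:
    - [0.003, 0.006, 0.005, -0.015, -0.02, -0.057, 0]
    - [0, 0, 0, 0, 0, 0, 0]

```text
clock: 9.0
eef_pos: [0.6394, -0.0741, 0.1946]
tcp_rot: [-0.87, -2.681, -0.66]
ft_force: [-1.1, 0.6, -1.3]
opening: 0.0292
```

```bash
python3 - <<'E'
from plan import *
where()
P,Rt=tgt(.06,.75); delta(P,Rt)
E
```

```text
t 9.0 end in gauge mm [-4.    2.49 59.52] angle 0.7353 tilt [-2.6e-03 -5.0e-04 -1.0e+00] F gauge [ 0.1  1.  -1.5] M [-0.    0.72  0.  ] q [ 0.11  0.64  0.31  1.24 -0.61  1.6   1.41] op 0.0292
t 9.0 dpos [0.0018 0.0034 0.0023] drot [ 0.0038 -0.0062  0.013 ] rows 0.11 q [ 0.11  0.64  0.31  1.24 -0.61  1.6   1.41] F [-1.1  0.6 -1.3] [-0.7  -0.15 -0.01] op 0.029209852499613703
1 [0.0018 0.0034 0.0023] [ 0.0038 -0.0062  0.013 ]
```

carry_out:
  motion:
    - [0.003, 0.005, 0.004, 0.005, -0.007, 0.013, 0]
    - [0, 0, 0, 0, 0, 0, 0]

```text
clock: 9.2
eef_pos: [0.6413, -0.0702, 0.1988]
tcp_rot: [-0.852, -2.686, -0.666]
ft_force: [0.3, 0.3, -0.3]
opening: 0.0295
```

```bash
python3 - <<'E'
from plan import *
where()
P,Rt=tgt(.06,.75); delta(P,Rt)
p,d,s=cap('wrist','wrist7.png')
K,T=camT('wrist',s); print(np.round(proj(K,T,model(np.r_[C,-1.385,1.754,.0238])),1).tolist())
f=p.astype(int)
red=(f[...,0]>130)&(f[...,1]<70)&(f[...,2]<80); wh=(f.min(-1)>170)
for nm,m in(('red',red),('wh',wh)):
    mm=np.zeros_like(m); mm[170:245,240:330]=m[170:245,240:330]
    n,l,st,ce=cv2.connectedComponentsWithStats(mm.astype(np.uint8)); print(nm,[(st[i,4],np.round(ce[i],1)) for i in range(1,n) if st[i,4]>5])
cv2.imwrite('pics/w7z.png',cv2.resize(p[150:260,225:345,::-1],None,fx=6,fy=5.4,interpolation=cv2.INTER_CUBIC))
E
```

```text
t 9.2 end in gauge mm [ 1.4  -0.17 61.37] angle 0.7492 tilt [ 9.e-04 -0.e+00 -1.e+00] F gauge [ 0.  -0.3 -0.4] M [-0.02  0.74  0.01] q [ 0.11  0.64  0.3   1.23 -0.62  1.61  1.42] op 0.0295
t 9.2 dpos [-0.     -0.0005 -0.0019] drot [-0.0008 -0.0006  0.0007] rows 0.04 q [ 0.11  0.64  0.3   1.23 -0.62  1.61  1.42] F [ 0.3  0.3 -0.3] [-0.72 -0.17 -0.01] op 0.02947642540565348
1 [-0.     -0.0005 -0.0019] [-0.0008 -0.0006  0.0007]
[[276.4, 181.9], [251.9, 207.7], [300.9, 204.4], [276.4, 229.0], [276.3, 221.2]]
red [(np.int32(30), array([300.6, 204.3])), (np.int32(35), array([251.9, 207.8]))]
wh [(np.int32(34), array([276.4, 181.4])), (np.int32(42), array([321., 188.])), (np.int32(47), array([271.8, 201.1]))]
```

View pics/w7z.png

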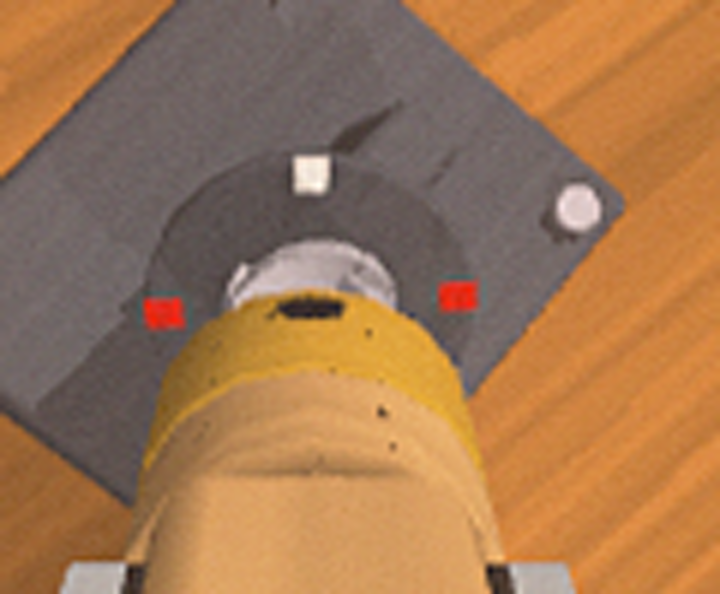

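Predicted and seen marks agree within 0.5 px, and the dot is in line with the white mark. I'll slide it down the axis in stages.

carry_out:
  motion:
    - [-0.001, 0.0045, -0.009, 0, 0, 0, 0]
    - [-0.001, 0.005, -0.009, 0, 0, 0, 0]
    - [0, 0, 0, 0, 0, 0, 0]

```text
clock: 9.55
eef_pos: [0.6384, -0.0616, 0.1784]
tcp_rot: [-0.854, -2.685, -0.664]
ft_force: [-0.2, 0.5, -1.6]
opening: 0.0293
```

```bash
python3 - <<'E'
from plan import *
where()
P,Rt=tgt(.035,.75); delta(P,Rt)
E
```

```text
t 9.55 end in gauge mm [-1.1   1.19 39.3 ] angle 0.7468 tilt [-1.e-04  7.e-04 -1.e+00] F gauge [-0.3  0.1 -1.6] M [0.05 0.73 0.  ] q [ 0.1   0.65  0.3   1.27 -0.62  1.56  1.43] op 0.0293
t 9.55 dpos [ 0.0005  0.0033 -0.0032] drot [ 0.0005 -0.0021  0.0024] rows 0.1 q [ 0.1   0.65  0.3   1.27 -0.62  1.56  1.43] F [-0.2  0.5 -1.6] [-0.73 -0.11  0.02] op 0.02928585752524393
1 [ 0.0005  0.0033 -0.0032] [ 0.0005 -0.0021  0.0024]
```

carry_out:
  motion:
    - [0.001, 0.003, -0.003, 0, -0.002, 0.002, 0]
    - [0, 0, 0, 0, 0, 0, 0]

```text
clock: 9.75
eef_pos: [0.6392, -0.0579, 0.1744]
tcp_rot: [-0.851, -2.686, -0.665]
ft_force: [-0.4, 0.2, -2.6]
opening: 0.0294
```

```bash
python3 - <<'E'
from plan import *
where()
P,Rt=tgt(.027,.75); delta(P,Rt)
E
```

```text
t 9.75 end in gauge mm [-0.05 -0.21 34.06] angle 0.7495 tilt [ 2.0e-04  1.2e-03 -1.0e+00] F gauge [-1.1  0.4 -2.4] M [ 0.01  0.67 -0.06] q [ 0.1   0.65  0.3   1.28 -0.62  1.55  1.43] op 0.0294
t 9.75 dpos [-0.001   0.0035 -0.0061] drot [ 0.     -0.0013 -0.0002] rows 0.16 q [ 0.1   0.65  0.3   1.28 -0.62  1.55  1.43] F [-0.4  0.2 -2.6] [-0.67 -0.1  -0.06] op 0.029440457479187672
1 [-0.001   0.0035 -0.0061] [ 0.     -0.0013 -0.0002]
```

carry_out:
  motion:
    - [-0.0005, 0.0028, -0.0045, 0, 0, 0, 0]
    - [-0.0005, 0.0028, -0.0045, 0, 0, 0, 0]
    - [0, 0, 0, 0, 0, 0, 0]

```text
clock: 10.05
eef_pos: [0.6383, -0.0519, 0.1648]
tcp_rot: [-0.85, -2.687, -0.665]
ft_force: [0.3, -0.8, -2.2]
opening: 0.0296
```

```bash
python3 - <<'E'
from plan import *
where()
P,Rt=tgt(.016,.75); delta(P,Rt)
E
```

```text
t 10.05 end in gauge mm [ 0.37 -0.47 22.73] angle 0.7498 tilt [-1.e-04  9.e-04 -1.e+00] F gauge [-1.8 -0.1 -1.5] M [-0.02  0.71  0.01] q [ 0.09  0.65  0.29  1.3  -0.62  1.53  1.43] op 0.0296
t 10.05 dpos [-0.0011  0.0029 -0.006 ] drot [ 0.0003 -0.0009 -0.0003] rows 0.15 q [ 0.09  0.65  0.29  1.3  -0.62  1.53  1.43] F [ 0.3 -0.8 -2.2] [-0.69 -0.17 -0.01] op 0.029593907648700613
1 [-0.0011  0.0029 -0.006 ] [ 0.0003 -0.0009 -0.0003]
```

carry_out:
  motion:
    - [-0.0008, 0.0024, -0.0045, 0, 0, 0, 0]
    - [-0.0005, 0.0024, -0.0045, 0, 0, 0, 0]
    - [0, 0, 0, 0, 0, 0, 0]

```text
clock: 10.35
eef_pos: [0.637, -0.0467, 0.1552]
tcp_rot: [-0.851, -2.687, -0.665]
ft_force: [-0.4, 1.1, -2.4]
opening: 0.0293
```

```bash
python3 - <<'E'
from plan import *
where()
P,Rt=tgt(.0095,.75); delta(P,Rt)
E
```

```text
t 10.35 end in gauge mm [ 0.21 -0.28 11.67] angle 0.75 tilt [-2.e-04  4.e-04 -1.e+00] F gauge [-0.2  0.2 -2.7] M [-0.13  0.7  -0.02] q [ 0.08  0.65  0.29  1.32 -0.62  1.51  1.44] op 0.0293
t 10.35 dpos [-0.0005  0.0008 -0.002 ] drot [ 0.0003 -0.0003 -0.0002] rows 0.05 q [ 0.08  0.65  0.29  1.32 -0.62  1.51  1.44] F [-0.4  1.1 -2.4] [-0.66 -0.24 -0.09] op 0.029346604805515843
1 [-0.0005  0.0008 -0.002 ] [ 0.0003 -0.0003 -0.0002]
```

carry_out:
  motion:
    - [-0.0005, 0.001, -0.0022, 0, 0, 0, 0]
    - [0, 0, 0, 0, 0, 0, 0]

```text
clock: 10.55
eef_pos: [0.6364, -0.0456, 0.1527]
tcp_rot: [-0.851, -2.687, -0.665]
ft_force: [-0.2, -0.2, -2.0]
opening: 0.029
```

```bash
python3 - <<'E'
from plan import *
where()
cap('wrist','wrist8.png')
print(np.round(-G[:,2]*.1,4))
for dang in(.12,.15): 
  print(dang,'rot',np.round(-G[:,2]*dang,4),'trans',np.round(-G[:,2]*dang*6.37e-3,5))
P0,_=tgt(.0095,.75);
for a in np.arange(.75,-.76,-.25):
  print(a,np.round((tgt(.0095-(.75-a)*.00637,a)[0]-P0)*1e3,2))
E
```

```text
t 10.55 end in gauge mm [0.03 0.15 8.97] angle 0.7499 tilt [-2.e-04  6.e-04 -1.e+00] F gauge [-1.1  0.2 -1.6] M [ 0.03  0.75 -0.02] q [ 0.08  0.65  0.29  1.32 -0.62  1.5   1.44] op 0.029
[-0.0092  0.0491 -0.0866]
0.12 rot [-0.0111  0.059  -0.1039] trans [-7.0e-05  3.8e-04 -6.6e-04]
0.15 rot [-0.0139  0.0737 -0.1299] trans [-9.0e-05  4.7e-04 -8.3e-04]
0.75 [0. 0. 0.]
0.5 [ 0.37  1.28 -1.15]
0.25 [ 0.85  2.43 -2.39]
0.0 [ 1.41  3.44 -3.71]
-0.25 [ 2.01  4.3  -5.13]
-0.5 [ 2.6   4.99 -6.64]
-0.75 [ 3.12  5.53 -8.23]
```

View pics/wrist8.png

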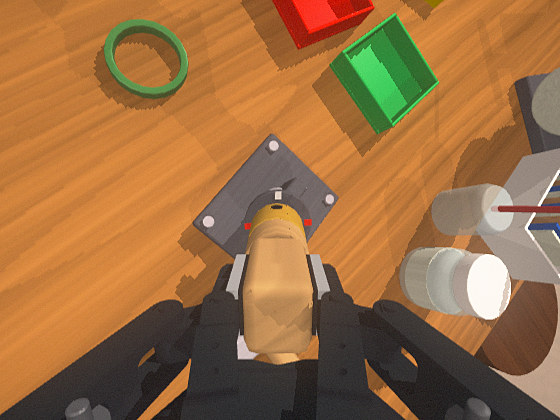

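The handle is at entry, with the dot below the white line at (277,196). Now I'll screw it on in small steps.

carry_out:
  motion:
    - [0.0001, 0.0005, -0.0004, -0.009, 0.049, -0.087, 0]
    - [0.0002, 0.0005, -0.0005, -0.009, 0.049, -0.087, 0]
    - [0, 0, 0, 0, 0, 0, 0]

```text
clock: 10.9
eef_pos: [0.637, -0.0453, 0.1526]
tcp_rot: [-1.11, -2.553, -0.618]
ft_force: [-0.5, 0.2, -2.6]
opening: 0.0288
```

```bash
python3 - <<'E'
from plan import *
where()
a=.35; P,Rt=tgt(.0095-(.75-a)*.00637,a); delta(P,Rt)
E
```

```text
t 10.9 end in gauge mm [-0.36 -0.15  8.76] angle 0.5431 tilt [-6.0e-04 -1.3e-03 -1.0e+00] F gauge [-1.   0.5 -2.4] M [-0.03  0.65  0.03] q [ 0.06  0.66  0.33  1.32 -0.64  1.51  1.24] op 0.0288
t 10.9 dpos [ 0.0002  0.0015 -0.0013] drot [-0.0174  0.096  -0.1666] rows 1.38 q [ 0.06  0.66  0.33  1.32 -0.64  1.51  1.24] F [-0.5  0.2 -2.6] [-0.63 -0.17 -0.  ] op 0.028833947510867024
2 [ 0.0001  0.0007 -0.0006] [-0.0087  0.048  -0.0833]
```

carry_out:
  motion:
    - [0.0002, 0.0008, -0.0008, -0.009, 0.048, -0.084, 0]
    - [0.0002, 0.0008, -0.0008, -0.009, 0.048, -0.084, 0]
    - [0, 0, 0, 0, 0, 0, 0]

```text
clock: 11.2
eef_pos: [0.6376, -0.0441, 0.1514]
tcp_rot: [-1.335, -2.409, -0.568]
ft_force: [0.2, -0.0, -2.1]
opening: 0.0294
```

```bash
python3 - <<'E'
from plan import *
where()
a=.15; P,Rt=tgt(.0095-(.75-a)*.00637,a); delta(P,Rt)
E
```

```text
t 11.2 end in gauge mm [-0.36 -0.48  7.19] angle 0.3514 tilt [-0.0014 -0.0012 -1.    ] F gauge [-1.1 -0.2 -1.8] M [0.04 0.75 0.04] q [ 0.03  0.66  0.36  1.32 -0.66  1.51  1.06] op 0.0294
t 11.2 dpos [-0.      0.0011 -0.0011] drot [-0.0173  0.1001 -0.1739] rows 1.44 q [ 0.03  0.66  0.36  1.32 -0.66  1.51  1.06] F [ 0.2 -0.  -2.1] [-0.74 -0.14  0.05] op 0.029404555794590722
2 [-0.      0.0006 -0.0006] [-0.0087  0.0501 -0.087 ]
```

carry_out:
  motion:
    - [0.0002, 0.0007, -0.0007, -0.009, 0.05, -0.087, 0]
    - [0.0002, 0.0007, -0.0007, -0.009, 0.05, -0.087, 0]
    - [0, 0, 0, 0, 0, 0, 0]

```text
clock: 11.5
eef_pos: [0.6382, -0.0432, 0.1504]
tcp_rot: [-1.545, -2.246, -0.514]
ft_force: [0.4, 1.1, -1.9]
opening: 0.0293
```

```bash
python3 - <<'E'
from plan import *
where()
a=.0; P,Rt=tgt(.0095-(.75-a)*.00637,a); delta(P,Rt)
E
```

```text
t 11.5 end in gauge mm [-0.37 -0.54  5.96] angle 0.1582 tilt [-1.5e-03 -5.0e-04 -1.0e+00] F gauge [-0.1 -0.6 -2.1] M [ 0.02  0.69 -0.  ] q [ 0.01  0.67  0.4   1.32 -0.68  1.52  0.88] op 0.0293
t 11.5 dpos [-0.0002  0.0008 -0.0009] drot [-0.0132  0.0783 -0.1368] rows 1.13 q [ 0.01  0.67  0.4   1.32 -0.68  1.52  0.88] F [ 0.4  1.1 -1.9] [-0.68 -0.12 -0.  ] op 0.029250395834002494
2 [-0.0001  0.0004 -0.0005] [-0.0066  0.0392 -0.0684]
```

carry_out:
  motion:
    - [0.0001, 0.0006, -0.0006, -0.009, 0.05, -0.087, 0]
    - [0.0001, 0.0005, -0.0005, -0.005, 0.028, -0.05, 0]
    - [0, 0, 0, 0, 0, 0, 0]

```text
clock: 11.8
eef_pos: [0.6385, -0.0427, 0.1496]
tcp_rot: [-1.692, -2.114, -0.472]
ft_force: [0.1, 0.2, -2.2]
opening: 0.0294
```

```bash
python3 - <<'E'
from plan import *
where()
a=-.15; P,Rt=tgt(.0095-(.75-a)*.00637,a); delta(P,Rt)
E
```

```text
t 11.8 end in gauge mm [-0.37 -0.49  5.06] angle 0.0133 tilt [-1.6e-03 -6.0e-04 -1.0e+00] F gauge [-1.  -0.1 -2. ] M [0.03 0.72 0.02] q [-0.01  0.67  0.42  1.33 -0.7   1.53  0.74] op 0.0294
t 11.8 dpos [-0.0001  0.0008 -0.001 ] drot [-0.0136  0.0809 -0.1412] rows 1.17 q [-0.01  0.67  0.42  1.33 -0.7   1.53  0.74] F [ 0.1  0.2 -2.2] [-0.7  -0.13  0.03] op 0.029422011537866895
2 [-0.0001  0.0004 -0.0005] [-0.0068  0.0405 -0.0706]
```

carry_out:
  motion:
    - [0.0001, 0.0006, -0.0006, -0.007, 0.041, -0.071, 0]
    - [0.0001, 0.0005, -0.0006, -0.007, 0.041, -0.071, 0]
    - [0, 0, 0, 0, 0, 0, 0]

```text
clock: 12.1
eef_pos: [0.6387, -0.0421, 0.1488]
tcp_rot: [-1.834, -1.966, -0.426]
ft_force: [0.0, 0.5, -2.0]
opening: 0.0295
```

```bash
python3 - <<'E'
from plan import *
where()
a=-.3; P,Rt=tgt(.0095-(.75-a)*.00637,a); delta(P,Rt)
E
```

```text
t 12.1 end in gauge mm [-0.2  -0.33  4.03] angle -0.1385 tilt [-6.e-04  2.e-04 -1.e+00] F gauge [-0.6 -0.1 -2. ] M [0.02 0.74 0.02] q [-0.02  0.68  0.45  1.33 -0.71  1.53  0.6 ] op 0.0295
t 12.1 dpos [ 0.      0.0007 -0.001 ] drot [-0.0143  0.0793 -0.14  ] rows 1.15 q [-0.02  0.68  0.45  1.33 -0.71  1.53  0.6 ] F [ 0.   0.5 -2. ] [-0.73 -0.14  0.02] op 0.029524322381843354
2 [ 0.      0.0003 -0.0005] [-0.0072  0.0397 -0.07  ]
```

carry_out:
  motion:
    - [0.0001, 0.0005, -0.0006, -0.007, 0.04, -0.07, 0]
    - [0.0001, 0.0005, -0.0006, -0.007, 0.04, -0.07, 0]
    - [0, 0, 0, 0, 0, 0, 0]

```text
clock: 12.4
eef_pos: [0.6389, -0.0416, 0.1479]
tcp_rot: [-1.963, -1.814, -0.38]
ft_force: [-0.4, -0.2, -2.4]
opening: 0.0294
```

```bash
python3 - <<'E'
from plan import *
where()
a=-.45; P,Rt=tgt(.0095-(.75-a)*.00637,a); delta(P,Rt)
p,d,s=cap('wrist','wrist9.png'); cv2.imwrite('pics/w9z.png',cv2.resize(p[150:300,205:345,::-1],None,fx=4,fy=4,interpolation=cv2.INTER_CUBIC))
E
```

```text
t 12.4 end in gauge mm [-0.15 -0.24  3.01] angle -0.2865 tilt [-1.e-04  1.e-04 -1.e+00] F gauge [-1.3  0.4 -2. ] M [-0.01  0.68  0.  ] q [-0.04  0.68  0.47  1.33 -0.73  1.54  0.46] op 0.0294
t 12.4 dpos [ 0.0001  0.0006 -0.001 ] drot [-0.015   0.0803 -0.1417] rows 1.17 q [-0.04  0.68  0.47  1.33 -0.73  1.54  0.46] F [-0.4 -0.2 -2.4] [-0.66 -0.15 -0.01] op 0.029422468787963032
2 [ 0.0001  0.0003 -0.0005] [-0.0075  0.0402 -0.0708]
```

View pics/w9z.png

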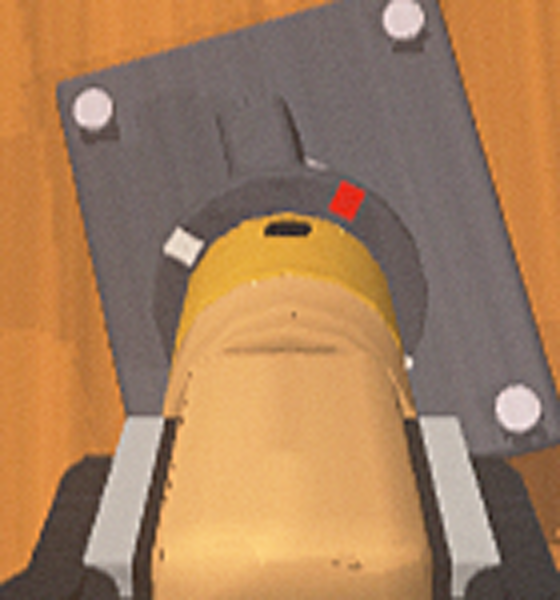

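The dot at (289,228) in the crop has turned past the midpoint towards the red line, with no resistance. I'll continue to the stop.

carry_out:
  motion:
    - [0.0001, 0.0005, -0.0006, -0.007, 0.04, -0.07, 0]
    - [0.0001, 0.0005, -0.0006, -0.007, 0.04, -0.07, 0]
    - [0.0001, 0.0004, -0.0006, -0.007, 0.04, -0.07, 0]
    - [0, 0, 0, 0, 0, 0, 0]

```text
clock: 12.85
eef_pos: [0.6394, -0.0408, 0.1466]
tcp_rot: [-2.139, -1.568, -0.308]
ft_force: [-1.0, 0.3, -1.8]
opening: 0.0293
```

```bash
python3 - <<'E'
from plan import *
where()
a=-.75; P,Rt=tgt(.0095-(.75-a)*.00637,a); delta(P,Rt)
E
```

```text
t 12.85 end in gauge mm [ 0.08 -0.23  1.58] angle -0.5129 tilt [ 8.e-04 -5.e-04 -1.e+00] F gauge [-0.5  0.9 -1.8] M [0.08 0.75 0.03] q [-0.06  0.69  0.51  1.33 -0.75  1.55  0.25] op 0.0293
t 12.85 dpos [ 0.0003  0.0005 -0.0016] drot [-0.0227  0.1168 -0.205 ] rows 1.69 q [-0.06  0.69  0.51  1.33 -0.75  1.55  0.25] F [-1.   0.3 -1.8] [-0.75 -0.1   0.06] op 0.029298412814846127
2 [ 0.0002  0.0003 -0.0008] [-0.0114  0.0584 -0.1025]
```

carry_out:
  motion:
    - [0.0001, 0.0003, -0.0006, -0.007, 0.04, -0.07, 0]
    - [0.0001, 0.0003, -0.0006, -0.007, 0.04, -0.07, 0]
    - [0, 0, 0, 0, 0, 0, 0]

```text
clock: 13.15
eef_pos: [0.6396, -0.0406, 0.1456]
tcp_rot: [-2.24, -1.399, -0.259]
ft_force: [0.0, 0.3, -1.5]
opening: 0.029
```

```bash
python3 - <<'E'
from plan import *
where()
a=-.75; P,Rt=tgt(.0095-(.75-a)*.00637,a); delta(P,Rt)
E
```

```text
t 13.15 end in gauge mm [ 0.08 -0.14  0.69] angle -0.6616 tilt [ 1.3e-03 -7.0e-04 -1.0e+00] F gauge [-0.5 -0.1 -1.4] M [ 0.05  0.69 -0.02] q [-0.08  0.7   0.54  1.33 -0.77  1.55  0.11] op 0.029
t 13.15 dpos [ 0.0001  0.0003 -0.0007] drot [-0.0096  0.0439 -0.0762] rows 0.63 q [-0.08  0.7   0.54  1.33 -0.77  1.55  0.11] F [ 0.   0.3 -1.5] [-0.68 -0.09 -0.  ] op 0.028989612572770242
1 [ 0.0001  0.0003 -0.0007] [-0.0096  0.0439 -0.0762]
```

carry_out:
  motion:
    - [0.0001, 0.0003, -0.0006, -0.007, 0.04, -0.07, 0]
    - [0, 0.0001, -0.0003, -0.003, 0.016, -0.028, 0]
    - [0, 0, 0, 0, 0, 0, 0]

```text
clock: 13.45
eef_pos: [0.6398, -0.0405, 0.145]
tcp_rot: [-2.302, -1.282, -0.226]
ft_force: [-1.1, -0.2, -1.3]
opening: 0.0296
```

```bash
python3 - <<'E'
from plan import *
where()
p,d,s=cap('wrist','wrist10.png'); cv2.imwrite('pics/w10z.png',cv2.resize(p[150:300,205:345,::-1],None,fx=4,fy=4,interpolation=cv2.INTER_CUBIC))
E
```

```text
t 13.45 end in gauge mm [-0.03 -0.08  0.11] angle -0.7617 tilt [ 1.3e-03 -9.0e-04 -1.0e+00] F gauge [-0.6  1.1 -1.2] M [0.03 0.73 0.  ] q [-0.09  0.71  0.56  1.33 -0.78  1.56  0.02] op 0.0296
```

View pics/w10z.png

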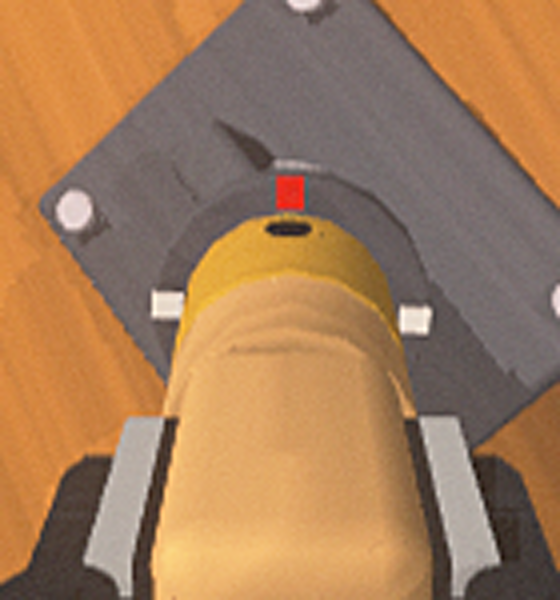

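The dot at (289,228) in the crop lines up with the red line. I'll press on lightly until I feel the stop.

carry_out:
  motion:
    - [0, 0.0002, -0.0004, -0.005, 0.025, -0.043, 0]
    - [0, 0.0003, -0.0005, -0.004, 0.02, -0.035, 0]
    - [0, 0, 0, 0, 0, 0, 0]

```text
clock: 13.8
eef_pos: [0.6401, -0.0408, 0.1447]
tcp_rot: [-2.351, -1.185, -0.198]
ft_force: [0.5, 0.1, -1.9]
opening: 0.0294
```

```bash
python3 - <<'E'
from plan import *
where()
E
```

```text
t 13.8 end in gauge mm [-0.39 -0.25 -0.04] angle -0.8443 tilt [-3.0e-04 -1.6e-03 -1.0e+00] F gauge [-0.9 -0.5 -1.6] M [0.01 0.73 0.04] q [-0.1   0.71  0.57  1.33 -0.78  1.56 -0.06] op 0.0294
```

carry_out:
  motion:
    - [0, 0.0005, -0.001, -0.005, 0.025, -0.043, 0]
    - [0, 0.0005, -0.001, -0.004, 0.02, -0.035, 0]
    - [0, 0, 0, 0, 0, 0, 0]

```text
clock: 14.1
eef_pos: [0.6406, -0.0412, 0.1443]
tcp_rot: [-2.397, -1.085, -0.171]
ft_force: [-0.0, 1.6, -3.5]
opening: 0.0292
```

```bash
python3 - <<'E'
from plan import *
where()
p,d,s=cap('wrist','wrist11.png'); cv2.imwrite('pics/w11z.png',cv2.resize(p[150:300,205:345,::-1],None,fx=4,fy=4,interpolation=cv2.INTER_CUBIC))
E
```

```text
t 14.1 end in gauge mm [-1.08 -0.67 -0.14] angle -0.9272 tilt [-0.0028 -0.0031 -1.    ] F gauge [-0.4 -0.3 -3.8] M [0.12 0.6  0.03] q [-0.11  0.71  0.59  1.33 -0.79  1.56 -0.14] op 0.0292
```

View pics/w11z.png

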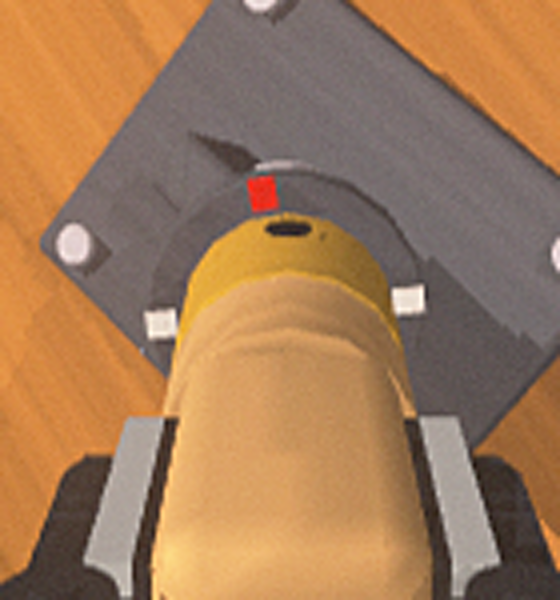

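```bash
python3 - <<'E'
from plan import *
P,Rt=tgt(-.0006,-1.02); delta(P,Rt)
E
```

```text
t 14.15 dpos [-0.0004  0.0006 -0.0001] drot [-0.0064  0.0492 -0.0797] rows 0.67 q [-0.11  0.71  0.59  1.33 -0.79  1.56 -0.14] F [-0.2 -1.   0.4] [-0.63  0.03  0.09] op 0.029328035687147116
1 [-0.0004  0.0006 -0.0001] [-0.0064  0.0492 -0.0797]
```

carry_out:
  motion:
    - [-0.0004, 0.0006, -0.0003, -0.004, 0.03, -0.05, 0]
    - [-0.0002, 0.0004, -0.0004, -0.003, 0.03, -0.05, 0]
    - [0, 0, 0, 0, 0, 0, 0]

```text
clock: 14.45
eef_pos: [0.6405, -0.041, 0.1443]
tcp_rot: [-2.446, -0.95, -0.132]
ft_force: [0.3, 0.7, -1.7]
opening: 0.0293
```

```bash
python3 - <<'E'
from plan import *
where()
E
```

```text
t 14.45 end in gauge mm [-0.34 -0.37 -0.22] angle -1.0373 tilt [-1.0e-04 -2.4e-03 -1.0e+00] F gauge [-0.3 -0.4 -1.7] M [ 0.18  0.72 -0.06] q [-0.12  0.72  0.61  1.33 -0.8   1.57 -0.24] op 0.0293
```

carry_out:
  motion:
    - [0, 0.0003, -0.0005, -0.004, 0.025, -0.043, 0]
    - [0, 0.0003, -0.0005, -0.004, 0.025, -0.043, 0]
    - [0, 0, 0, 0, 0, 0, 0]

```text
clock: 14.75
eef_pos: [0.6408, -0.041, 0.1441]
tcp_rot: [-2.485, -0.837, -0.1]
ft_force: [0.7, -0.2, -1.6]
opening: 0.0293
```

```bash
python3 - <<'E'
from plan import *
where()
p,d,s=cap('wrist','wrist12.png'); cv2.imwrite('pics/w12z.png',cv2.resize(p[150:300,205:345,::-1],None,fx=4,fy=4,interpolation=cv2.INTER_CUBIC))
cap('side','side12.png')
E
```

```text
t 14.75 end in gauge mm [-0.31 -0.48 -0.33] angle -1.128 tilt [-4.0e-04 -2.2e-03 -1.0e+00] F gauge [-1.1 -0.6 -1.2] M [0.27 0.89 0.02] q [-0.12  0.72  0.62  1.33 -0.81  1.57 -0.33] op 0.0293
```

View pics/w12z.png

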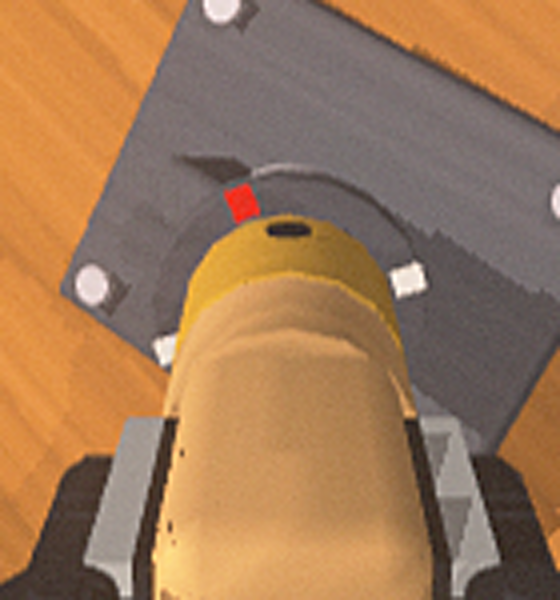

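The handle has turned past the red line, and its height stays near 0 mm. One slightly firmer push along the axis will confirm it sits on the collar.

carry_out:
  motion:
    - [-0.0003, 0.0015, -0.0026, 0, 0, 0, 0]
    - [-0.0003, 0.0015, -0.0026, -0.005, 0.025, -0.043, 0]

```text
clock: 15.05
eef_pos: [0.6411, -0.0408, 0.1441]
tcp_rot: [-2.505, -0.782, -0.091]
ft_force: [-3.2, -6.8, 14.7]
opening: 0.0291
```

```bash
python3 - <<'E'
from plan import *
where()
E
```

```text
t 15.05 end in gauge mm [-0.35 -1.22 -0.47] angle -1.171 tilt [-0.0031 -0.007  -1.    ] F gauge [ 2.2  4.4 15.7] M [1.83 0.07 0.95] q [-0.13  0.72  0.63  1.34 -0.82  1.57 -0.37] op 0.0291
```

Contact is confirmed: 16 N axial and about 1 N m against turning, with the open end at 0 mm. That is fully home, so this handle goes in the green tray. Now I'll unscrew it.

```bash
python3 - <<'E'
from plan import *
P,Rt=tgt(.0003,-.78); delta(P,Rt)
P0=P
for a in np.arange(-.78,.77,.17):
  P1=tgt((a+.75)*.00637+.0002,a)[0]; print(round(a,2),np.round((P1-P0)*1e3,2)); P0=P1
print(np.round(G[:,2]*.12,4))
E
```

```text
t 15.05 dpos [-0.0013  0.0003  0.0012] drot [ 0.0364 -0.1854  0.3424] rows 2.79 q [-0.13  0.72  0.63  1.34 -0.82  1.57 -0.37] F [-3.2 -6.8 14.7] [-0.31  1.07  1.73] op 0.029052275724156994
3 [-0.0004  0.0001  0.0004] [ 0.0121 -0.0618  0.1141]
-0.78 [-0.03  0.14 -0.25]
-0.61 [-0.34 -0.34  1.1 ]
-0.44 [-0.38 -0.41  1.06]
-0.27 [-0.4  -0.48  1.02]
-0.1 [-0.41 -0.55  0.98]
0.07 [-0.4  -0.63  0.94]
0.24 [-0.38 -0.7   0.89]
0.41 [-0.34 -0.77  0.85]
0.58 [-0.29 -0.83  0.81]
0.75 [-0.24 -0.88  0.78]
[ 0.0111 -0.059   0.1039]
```

carry_out:
  motion:
    - [-0.0006, 0.0001, 0.0008, 0.013, -0.063, 0.114, 0]
    - [-0.0006, 0.0001, 0.0006, 0.012, -0.061, 0.114, 0]
    - [-0.0003, 0.0001, 0.0003, 0.011, -0.059, 0.104, 0]
    - [0, 0, 0, 0, 0, 0, 0]

```text
clock: 15.45
eef_pos: [0.639, -0.0399, 0.145]
tcp_rot: [-2.308, -1.271, -0.224]
ft_force: [1.4, -1.1, 0.2]
opening: 0.0292
```

```bash
python3 - <<'E'
from plan import *
where()
a=-.45; P,Rt=tgt((a+.75)*.00637+.0002,a); delta(P,Rt)
E
```

```text
t 15.45 end in gauge mm [ 0.7   0.46 -0.29] angle -0.7713 tilt [ 0.0014 -0.0019 -1.    ] F gauge [-1.1 -1.2  0.9] M [-0.08  0.95 -0.04] q [-0.09  0.7   0.56  1.34 -0.78  1.56  0.01] op 0.0292
t 15.45 dpos [ 0.0001 -0.0012  0.0021] drot [ 0.0277 -0.1568  0.279 ] rows 2.29 q [-0.09  0.7   0.56  1.34 -0.78  1.56  0.01] F [ 1.4 -1.1  0.2] [-0.92 -0.24 -0.08] op 0.02916921445746575
3 [ 0.     -0.0004  0.0007] [ 0.0092 -0.0523  0.093 ]
```

carry_out:
  motion:
    - [0, -0.0005, 0.001, 0.01, -0.053, 0.094, 0]
    - [-0.0001, -0.0005, 0.001, 0.01, -0.053, 0.094, 0]
    - [-0.0001, -0.0005, 0.0009, 0.009, -0.052, 0.093, 0]
    - [0, 0, 0, 0, 0, 0, 0]

```text
clock: 15.85
eef_pos: [0.6384, -0.0405, 0.1468]
tcp_rot: [-2.087, -1.641, -0.329]
ft_force: [0.7, 1.2, -1.4]
opening: 0.0295
```

```bash
python3 - <<'E'
from plan import *
where()
a=-.1; P,Rt=tgt((a+.75)*.00637+.0002,a); delta(P,Rt)
E
```

```text
t 15.85 end in gauge mm [0.78 0.64 1.55] angle -0.4461 tilt [ 0.0029  0.0012 -1.    ] F gauge [ 0.1 -0.9 -1.8] M [-0.03  0.75 -0.02] q [-0.06  0.69  0.5   1.33 -0.74  1.55  0.31] op 0.0295
t 15.85 dpos [-0.0002 -0.0017  0.0023] drot [ 0.0296 -0.1721  0.2988] rows 2.47 q [-0.06  0.69  0.5   1.33 -0.74  1.55  0.31] F [ 0.7  1.2 -1.4] [-0.73 -0.17 -0.04] op 0.029549993206204505
3 [-0.0001 -0.0006  0.0008] [ 0.0099 -0.0574  0.0996]
```

carry_out:
  motion:
    - [-0.0001, -0.0006, 0.001, 0.01, -0.057, 0.1, 0]
    - [-0.0001, -0.0006, 0.001, 0.01, -0.057, 0.1, 0]
    - [-0.0001, -0.0006, 0.001, 0.01, -0.057, 0.1, 0]
    - [0, 0, 0, 0, 0, 0, 0]

```text
clock: 16.25
eef_pos: [0.6377, -0.0413, 0.1486]
tcp_rot: [-1.803, -1.994, -0.434]
ft_force: [0.7, 0.3, -2.3]
opening: 0.0292
```

```bash
python3 - <<'E'
from plan import *
where()
a=.25; P,Rt=tgt((a+.75)*.00637+.0002,a); delta(P,Rt)
E
```

```text
t 16.25 end in gauge mm [0.7  0.72 3.39] angle -0.108 tilt [ 0.002   0.0031 -1.    ] F gauge [-1.  -0.7 -2.1] M [0.02 0.76 0.  ] q [-0.02  0.68  0.44  1.33 -0.71  1.53  0.63] op 0.0292
t 16.25 dpos [-0.0002 -0.0022  0.0024] drot [ 0.0323 -0.1791  0.3083] rows 2.56 q [-0.02  0.68  0.44  1.33 -0.71  1.53  0.63] F [ 0.7  0.3 -2.3] [-0.74 -0.14  0.  ] op 0.029178571926870428
3 [-0.0001 -0.0007  0.0008] [ 0.0108 -0.0597  0.1028]
```

carry_out:
  motion:
    - [-0.0001, -0.0008, 0.001, 0.01, -0.06, 0.103, 0]
    - [-0.0001, -0.0008, 0.001, 0.01, -0.06, 0.103, 0]
    - [-0.0001, -0.0008, 0.001, 0.01, -0.06, 0.103, 0]
    - [0, 0, 0, 0, 0, 0, 0]

```text
clock: 16.65
eef_pos: [0.637, -0.0429, 0.1504]
tcp_rot: [-1.462, -2.312, -0.534]
ft_force: [0.4, 0.0, -1.3]
opening: 0.0294
```

```bash
python3 - <<'E'
from plan import *
where()
a=.6; P,Rt=tgt((a+.75)*.00637+.0002,a); delta(P,Rt)
E
```

```text
t 16.65 end in gauge mm [0.28 0.49 5.72] angle 0.2349 tilt [-9.0e-04  1.1e-03 -1.0e+00] F gauge [-0.7 -0.4 -1.1] M [ 0.04  0.74 -0.02] q [ 0.02  0.66  0.38  1.33 -0.67  1.52  0.95] op 0.0294
t 16.65 dpos [-0.0002 -0.0023  0.0023] drot [ 0.0349 -0.1799  0.3157] rows 2.61 q [ 0.02  0.66  0.38  1.33 -0.67  1.52  0.95] F [ 0.4  0.  -1.3] [-0.73 -0.11 -0.  ] op 0.029373907726781154
3 [-0.0001 -0.0008  0.0008] [ 0.0116 -0.06    0.1052]
```

carry_out:
  motion:
    - [-0.0001, -0.0008, 0.001, 0.011, -0.06, 0.105, 0]
    - [-0.0001, -0.0008, 0.001, 0.011, -0.06, 0.105, 0]
    - [-0.0001, -0.0008, 0.001, 0.011, -0.06, 0.105, 0]
    - [-0.0001, -0.0008, 0.0009, 0.011, -0.06, 0.105, 0]
    - [0, 0, 0, 0, 0, 0, 0]

```text
clock: 17.15
eef_pos: [0.636, -0.0451, 0.1529]
tcp_rot: [-0.92, -2.653, -0.652]
ft_force: [0.6, 0.3, -1.1]
opening: 0.0292
```

```bash
python3 - <<'E'
from plan import *
where()
a=.75; P,Rt=tgt((a+.75)*.00637+.0002,a); delta(P,Rt)
E
```

```text
t 17.15 end in gauge mm [0.54 0.67 8.86] angle 0.6955 tilt [-2.0e-04  1.5e-03 -1.0e+00] F gauge [-0.4 -0.6 -1. ] M [0.   0.74 0.  ] q [ 0.07  0.65  0.3   1.32 -0.63  1.51  1.39] op 0.0292
t 17.15 dpos [ 0.0006 -0.0009  0.0004] drot [ 0.0055 -0.028   0.0465] rows 0.39 q [ 0.07  0.65  0.3   1.32 -0.63  1.51  1.39] F [ 0.6  0.3 -1.1] [-0.72 -0.15 -0.01] op 0.029173615950237507
1 [ 0.0006 -0.0009  0.0004] [ 0.0055 -0.028   0.0465]
```

Next I'll finish the last bit of turn and back out along the axis.

carry_out:
  motion:
    - [0.0007, -0.001, 0.0008, 0.006, -0.03, 0.05, 0]
    - [0.0004, -0.0022, 0.004, 0, 0, 0, 0]
    - [0, 0, 0, 0, 0, 0, 0]

```text
clock: 17.45
eef_pos: [0.6373, -0.0476, 0.1575]
tcp_rot: [-0.874, -2.675, -0.663]
ft_force: [0.1, -1.0, -0.1]
opening: 0.0296
```

```bash
python3 - <<'E'
from plan import *
where()
P,Rt=tgt(.03,.75); delta(P,Rt)
E
```

```text
t 17.45 end in gauge mm [ 0.65 -0.36 14.15] angle 0.7312 tilt [ 1.5e-03  1.0e-04 -1.0e+00] F gauge [-0.9  0.1  0.4] M [-0.2   0.71  0.05] q [ 0.08  0.65  0.29  1.31 -0.63  1.52  1.42] op 0.0296
t 17.45 dpos [ 0.0012 -0.0083  0.0134] drot [ 0.0003 -0.0096  0.0162] rows 0.35 q [ 0.08  0.65  0.29  1.31 -0.63  1.52  1.42] F [ 0.1 -1.  -0.1] [-0.65 -0.34 -0.06] op 0.029581385167668
1 [ 0.0012 -0.0083  0.0134] [ 0.0003 -0.0096  0.0162]
```

carry_out:
  motion:
    - [0.0005, -0.003, 0.005, 0, -0.008, 0.015, 0]
    - [0.0008, -0.004, 0.007, 0, 0, 0, 0]
    - [0.0008, -0.004, 0.007, 0, 0, 0, 0]
    - [0, 0, 0, 0, 0, 0, 0]

```text
clock: 17.85
eef_pos: [0.6394, -0.0597, 0.1784]
tcp_rot: [-0.863, -2.681, -0.662]
ft_force: [0.2, -0.6, -1.2]
opening: 0.0292
```

```bash
python3 - <<'E'
from plan import *
where()
P,Rt=tgt(.06,.75); delta(P,Rt)
E
```

```text
t 17.85 end in gauge mm [ 0.3  -0.06 38.44] angle 0.7401 tilt [-5.0e-04  1.4e-03 -1.0e+00] F gauge [-1.2 -0.  -0.7] M [0.02 0.69 0.04] q [ 0.1   0.65  0.3   1.27 -0.62  1.56  1.42] op 0.0292
t 17.85 dpos [ 0.0019 -0.0109  0.0185] drot [ 0.0017 -0.006   0.0079] rows 0.48 q [ 0.1   0.65  0.3   1.27 -0.62  1.56  1.42] F [ 0.2 -0.6 -1.2] [-0.67 -0.15  0.04] op 0.02917651013640211
1 [ 0.0019 -0.0109  0.0185] [ 0.0017 -0.006   0.0079]
```

carry_out:
  motion:
    - [0.001, -0.006, 0.01, 0, -0.006, 0.008, 0]
    - [0.002, -0.01, 0.018, 0, 0, 0, 0]
    - [0.001, -0.005, 0.03, 0, 0, 0, 0]
    - [0, 0, 0.04, 0, 0, 0, 0]
    - [0, 0, 0, 0, 0, 0, 0]

```text
clock: 18.35
eef_pos: [0.6422, -0.0833, 0.2814]
tcp_rot: [-0.852, -2.687, -0.662]
ft_force: [1.1, -0.4, -0.5]
opening: 0.0289
```

```bash
python3 - <<'E'
from plan import *
where()
z=np.load('wrist2.png.npz'); d=z['d']; p=z['p'].astype(int); K,T=camT('wrist',dict(eef_pos=z['pos'],tcp_rot=z['rot']))
W=unproj(K,T,np.arange(560)[None,:],np.arange(420)[:,None],d)
m=(p[...,1]>p[...,0]*1.6)&(p[...,1]>p[...,2]*1.5)&(d>0); m[:, :300]=0; m[:40]=0;m[150:]=0
q=W[m]; rim=q[(q[:,2]>.022)&(q[:,2]<.034)]; print(len(q),len(rim),cv2.minAreaRect((rim[:,:2]*1000).astype(np.float32)),np.median(q[q[:,2]<.012][:,2]))
delta([.585,.24,.25],down(2.4))
s=r.sense(); print(R.from_rotvec(s['tcp_rot']).as_matrix()[:,0])
E
```

```text
t 18.35 end in gauge mm [ 31.19   0.83 139.5 ] angle 0.7487 tilt [-0.002   0.0016 -1.    ] F gauge [-0.8 -1.  -0.1] M [-0.01  0.7   0.02] q [ 0.13  0.62  0.32  1.08 -0.61  1.76  1.35] op 0.0289
4711 1005 ((586.3986206054688, 240.37022399902344), (99.13046264648438, 101.54312896728516), 2.376530647277832) 0.004409015578206554
t 18.35 dpos [-0.0572  0.3233 -0.0314] drot [-0.5178 -0.0651 -0.1246] rows 7.33 q [ 0.13  0.62  0.32  1.08 -0.61  1.76  1.35] F [ 1.1 -0.4 -0.5] [-0.69 -0.16  0.01] op 0.028929130361506458
8 [-0.0072  0.0404 -0.0039] [-0.0647 -0.0081 -0.0156]
[-0.79935078  0.48225095  0.3584304 ]
```

carry_out:
  motion:
    - [-0.007, 0.038, 0, -0.06, -0.008, -0.015, 0]
    - [-0.007, 0.038, 0, -0.06, -0.008, -0.015, 0]
    - [-0.007, 0.038, 0, -0.06, -0.008, -0.015, 0]
    - [-0.007, 0.038, 0, -0.06, -0.008, -0.015, 0]
    - [-0.007, 0.038, 0, -0.06, -0.008, -0.015, 0]
    - [-0.007, 0.038, 0, -0.06, -0.008, -0.015, 0]
    - [-0.007, 0.038, 0, -0.06, -0.008, -0.015, 0]
    - [-0.007, 0.038, -0.01, -0.06, -0.008, -0.015, 0]
    - [-0.003, 0.02, -0.01, -0.03, -0.004, -0.008, 0]
    - [0, 0, 0, 0, 0, 0, 0]

```text
clock: 19.35
eef_pos: [0.5761, 0.2462, 0.2613]
tcp_rot: [1.151, 2.902, -0.005]
ft_force: [-0.7, 0.3, -0.9]
opening: 0.0293
```

```bash
python3 - <<'E'
from plan import *
delta([.584,.242,.16],down(2.4))
p,d,s=cap('wrist','wrist13.png'); p=p.astype(int)
K,T=camT('wrist',s)
W=unproj(K,T,np.arange(560)[None,:],np.arange(420)[:,None],d)
m=(p[...,1]>p[...,0]*1.6)&(p[...,1]>p[...,2]*1.5)&(d>0)&(np.hypot(W[...,0]-.586,W[...,1]-.24)<.08)
q=W[m]; rim=q[(q[:,2]>.022)&(q[:,2]<.034)]; print(len(q),len(rim),cv2.minAreaRect((rim[:,:2]*1000).astype(np.float32)))
E
```

```text
t 19.35 dpos [ 0.0079 -0.0042 -0.1013] drot [0.0101 0.017  0.0138] rows 2.26 q [-0.67  0.38  0.29  1.37 -0.09  1.4   0.43] F [-0.7  0.3 -0.9] [0.03 0.11 0.02] op 0.02932629527483237
3 [ 0.0026 -0.0014 -0.0338] [0.0034 0.0057 0.0046]
5214 863 ((586.0775146484375, 241.0656280517578), (99.49553680419922, 100.16256713867188), 2.1458871364593506)
```

View pics/wrist13.png

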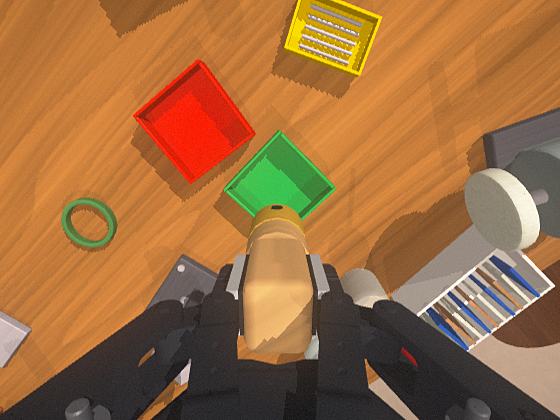

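The tray at (280,180) is centred at (0.586, 0.241). Before lowering, I'll check for tall objects nearby, namely the pen cup at about (355,290).

```bash
python3 - <<'E'
from plan import *
for n in('top','side'):
    z=np.load(n+'0.png.npz'); d=z['d']; K,T=camT(n)
    W=unproj(K,T,np.arange(560)[None,:],np.arange(420)[:,None],d)
    D=np.hypot(W[...,0]-.586,W[...,1]-.241)
    m=(d>0)&(W[...,2]>.04)&(D<.26)&(W[...,0]>.5)&(W[...,2]<.3)
    q=W[m]; D=D[m]
    for lo in np.arange(.0,.26,.03):
        k=(D>=lo)&(D<lo+.03)
        if k.any():
            i=np.argmax(q[k][:,2]); print(n,round(lo,2),k.sum(),'highest',np.round(q[k][i],3))
E
```

```text
top 0.03 2 highest [0.63  0.256 0.045]
top 0.15 88 highest [0.754 0.232 0.075]
top 0.18 193 highest [0.795 0.234 0.15 ]
top 0.21 587 highest [0.807 0.239 0.179]
top 0.24 366 highest [0.762 0.406 0.128]
side 0.15 83 highest [0.753 0.228 0.072]
side 0.18 215 highest [0.793 0.228 0.142]
side 0.21 755 highest [0.808 0.233 0.173]
side 0.24 455 highest [0.773 0.399 0.122]
```

carry_out:
  motion:
    - [0.005, -0.003, -0.03, 0.01, 0.017, 0.01, 0]
    - [0.003, -0.001, -0.04, 0, 0, 0, 0]
    - [0, 0, -0.025, 0, 0, 0, 0]
    - [0, 0, 0, 0, 0, 0, 0]

```text
clock: 19.8
eef_pos: [0.5882, 0.2335, 0.1682]
tcp_rot: [1.155, 2.917, 0.006]
ft_force: [-0.4, 0.1, -1.6]
opening: 0.029
```

```bash
python3 - <<'E'
from plan import *
delta([.584,.242,.097],down(2.4))
E
```

```text
t 19.8 dpos [-0.0042  0.0085 -0.0712] drot [-0.0022  0.0056  0.0123] rows 1.6 q [-0.63  0.45  0.28  1.48 -0.13  1.22  0.48] F [-0.4  0.1 -1.6] [-0.06  0.04 -0.02] op 0.028987490707866114
2 [-0.0021  0.0043 -0.0356] [-0.0011  0.0028  0.0061]
```

carry_out:
  motion:
    - [-0.005, 0.008, -0.03, -0.002, 0.006, 0.012, 0]
    - [0, 0.002, -0.025, 0, 0, 0, 0]
    - [0, 0, -0.01, 0, 0, 0, 0]
    - [0, 0, 0, 0, 0, 0, 0]

```text
clock: 20.2
eef_pos: [0.5884, 0.2374, 0.1089]
tcp_rot: [1.15, 2.917, 0.007]
ft_force: [-0.1, -0.1, -1.7]
opening: 0.0296
```

```bash
python3 - <<'E'
from plan import *
delta([.584,.242,.0942],down(2.4))
E
```

```text
t 20.2 dpos [-0.0044  0.0046 -0.0147] drot [-0.0021  0.0071  0.0096] rows 0.36 q [-0.63  0.51  0.27  1.54 -0.14  1.11  0.49] F [-0.1 -0.1 -1.7] [-0.05 -0.   -0.02] op 0.029593530294346762
1 [-0.0044  0.0046 -0.0147] [-0.0021  0.0071  0.0096]
```

carry_out:
  motion:
    - [-0.003, 0.003, -0.007, -0.004, 0.008, 0.006, 0]
    - [-0.001, 0.001, -0.004, 0, 0, 0, 0]
    - [0, 0, 0, 0, 0, 0, 0]

```text
clock: 20.5
eef_pos: [0.5869, 0.2409, 0.1019]
tcp_rot: [1.145, 2.922, 0.003]
ft_force: [0.5, -0.2, -1.1]
opening: 0.0291
```

```bash
python3 - <<'E'
from plan import *
delta([.584,.242,.0942],down(2.4))
E
```

```text
t 20.5 dpos [-0.0029  0.0011 -0.0077] drot [-0.0001  0.0041  0.0053] rows 0.19 q [-0.63  0.51  0.26  1.54 -0.14  1.1   0.49] F [ 0.5 -0.2 -1.1] [0.   0.07 0.02] op 0.029135619254230534
1 [-0.0029  0.0011 -0.0077] [-0.0001  0.0041  0.0053]
```

carry_out:
  motion:
    - [-0.002, 0.001, -0.005, 0, 0.004, 0.003, 0]
    - [0, 0, -0.002, 0, 0, 0, 0]
    - [0, 0, -0.001, 0, 0, 0, 0]
    - [0, 0, 0, 0, 0, 0, 0]

```text
clock: 20.9
eef_pos: [0.5854, 0.2427, 0.0949]
tcp_rot: [1.14, 2.926, 0.003]
ft_force: [-0.8, 0.7, -1.6]
opening: 0.0292
```

```bash
python3 - <<'E'
from plan import *
delta([.584,.242,.0942],down(2.4))
E
```

```text
t 20.9 dpos [-0.0014 -0.0007 -0.0007] drot [-0.0014  0.0017  0.0014] rows 0.04 q [-0.63  0.52  0.26  1.55 -0.15  1.09  0.49] F [-0.8  0.7 -1.6] [-0.   -0.06 -0.01] op 0.029158927086940623
1 [-0.0014 -0.0007 -0.0007] [-0.0014  0.0017  0.0014]
```

carry_out:
  motion:
    - [0, 0, -0.002, -0.001, 0.002, 0, 0]
    - [0, 0, -0.002, 0, 0, 0, 0]

```text
clock: 21.1
eef_pos: [0.586, 0.2426, 0.0936]
tcp_rot: [1.141, 2.927, 0.002]
ft_force: [-10.6, -4.2, 22.6]
opening: 0.0291
```

```bash
python3 - <<'E'
from plan import *
delta([.584,.242,.0942],down(2.4))
E
```

```text
t 21.1 dpos [-0.002  -0.0006  0.0006] drot [-0.0012  0.001   0.0016] rows 0.05 q [-0.63  0.52  0.26  1.55 -0.15  1.09  0.49] F [-10.6  -4.2  22.6] [-1.02  2.83  0.02] op 0.029067907004687026
1 [-0.002  -0.0006  0.0006] [-0.0012  0.001   0.0016]
```

The handle is on the tray floor at 23 N. I'll relax and release.

carry_out:
  motion:
    - [0, 0, 0.0006, 0, 0, 0, 0]
    - [0, 0, 0, 0, 0, 0, 0]
    - [0, 0, 0, 0, 0, 0, 0.04]
    - [0, 0, 0, 0, 0, 0, 0.055]
    - [0, 0, 0, 0, 0, 0, 0.085]
    - [0, 0, 0, 0, 0, 0, 0.085]
    - [0, 0, 0, 0, 0, 0, 0.085]
    - [0, 0, 0, 0, 0, 0, 0.085]

```text
clock: 21.9
eef_pos: [0.5868, 0.2428, 0.095]
tcp_rot: [1.14, 2.925, 0.004]
ft_force: [0.1, 0.8, 0.1]
opening: 0.0848
```

```bash
python3 - <<'E'
from plan import *
delta([.584,.242,.15],down(2.4))
p,d,s=cap('wrist','wrist14.png')
E
```

```text
t 21.9 dpos [-0.0028 -0.0008  0.055 ] drot [-0.0019  0.0027  0.0019] rows 1.22 q [-0.63  0.52  0.26  1.55 -0.15  1.09  0.49] F [0.1 0.8 0.1] [ 0.01 -0.02  0.02] op 0.08479316979198635
2 [-0.0014 -0.0004  0.0275] [-0.0009  0.0013  0.0009]
```

View pics/wrist14.png

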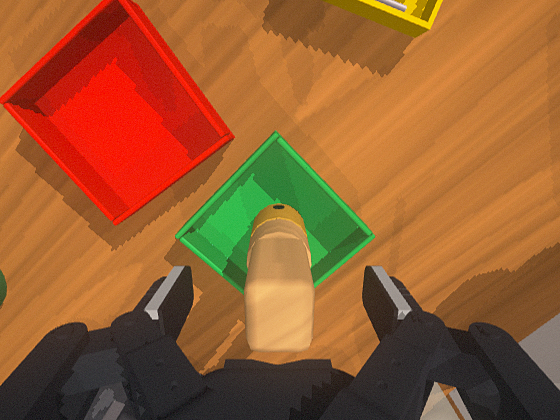

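The handle stands upright in the green tray, with its ferrule at about (278,212), free of both jaws. I'll retreat straight up.

carry_out:
  motion:
    - [0, 0, 0.02, 0, 0, 0, 0.085]
    - [0, 0, 0.03, 0, 0, 0, 0.085]
    - [0, 0, 0.04, 0, 0, 0, 0.085]
    - [0, 0, 0.05, 0, 0, 0, 0.085]
    - [0, 0, 0.05, 0, 0, 0, 0.085]
    - [0, 0, 0, 0, 0, 0, 0.085]
    - [0, 0, 0, 0, 0, 0, 0.085]

```text
clock: 22.65
eef_pos: [0.5837, 0.2413, 0.2903]
tcp_rot: [-1.141, -2.926, 0.001]
ft_force: [0.5, -0.2, -0.3]
opening: 0.085
```

```bash
python3 - <<'E'
from plan import *
cap('wrist','wrist15.png'); p,d,s=cap('side','side15.png')
K,T=camT('side'); W=unproj(K,T,np.arange(560)[None,:],np.arange(420)[:,None],d)
m=(d>0)&(W[...,2]>.1)&(W[...,2]<.13)&(np.hypot(W[...,0]-.586,W[...,1]-.241)<.05); print(m.sum(),W[m].mean(0) if m.any() else None)
print(s['clock'],s['eef_pos'],s['ft_force'],s['dq'].round(3))
E
```

```text
107 [0.58621776 0.23663272 0.11201797]
22.7 [0.58404216 0.24135289 0.2909582 ] [ 0.68638668 -0.01930126  0.94034224] [ 0.002  0.011  0.002  0.019  0.    -0.007 -0.002]
```

View pics/wrist15.png

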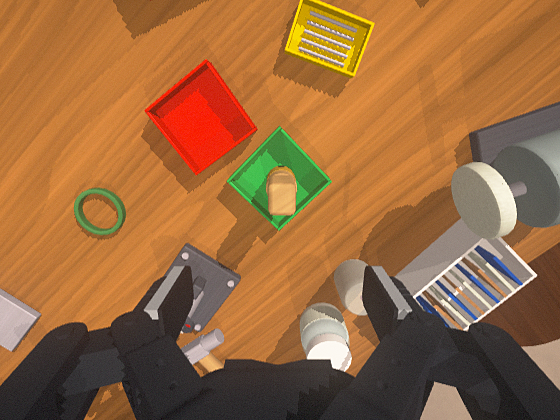

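View pics/side15.png

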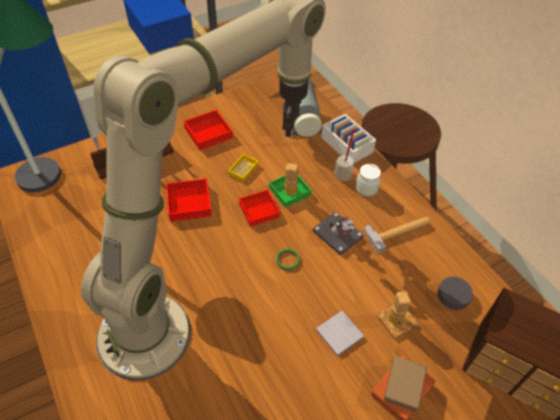

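The side view shows the handle upright in the green tray at (291,185). The other handle is still on the cork at (400,305), the steel plate is empty, and the robot is clear of everything.

```bash
python3 -c "
from cell import job
print(job.sign_off())"
```

```text
the job is handed in; nothing more can be done
None
```

I screwed the handle from the steel plate clockwise onto the gauge, and it turned fully home. I then unscrewed it and stood it upright in the green tray. I signed the job off at about 23 s on the robot's clock.

- **Why green:** the open end measured 0 mm above the collar (within 0.5 mm) and the dots reached the red lines. It passed the point where a faulty handle would stop without resistance. A final push met about 16 N from the collar and about 1 N m against turning.
- **Last checks:** the wrist and side pictures show the handle standing in the green tray, clear of the gripper. The other handle is still on its cork pad.
- **Did not match:** the hard stop came at about -1.17 rad, past the nominal -0.75. The thread play would account for about 0.24 rad of that; the rest I can't explain, though the handle came no lower than the collar. The gauge also measured as leaning mainly to the robot's right and very slightly away from it, not towards it. I used the measured lean and the fit went smoothly.

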